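Put the check weights away after the balance check

ROBOT

A 7-joint arm with a two-finger parallel gripper is mounted at the origin on the work surface. World frame = base frame: x ahead of the robot, y to its left, z up, the work surface at z = 0. Lengths are in m, angles in rad, forces in N, time in s.
With the tool pointing down it reaches from about 0.425 to 0.875 m from the base axis. Payload 8.4 kg.
Tool frame: the origin (TCP) lies where the fingers leave the gripper's body, on its centre line; the fingertips stand robot.tip_extent ahead of it and the grasp point (between the pads) lies 54 mm ahead of it (robot.tip_extent is the distance from the TCP to the fingertips, in m); z points along the fingers, y is the direction in which the jaws open and shut (so a half turn about z gives the same grasp; the last joint's range is limited). The gripper opens to 85 mm and grips with 20 to 120 N. Pads are 22 mm wide; open, the fingers measure 114 mm over their backs; the gripper's body (76 mm by 85 mm) begins 54 mm behind the grasp point. The pads swing forward as they close: fully open they stand 13 mm farther back than shut.
Start: joints at [1.216, 0.333, 0.04, 1.465, -0.013, 1.343, -0.059], TCP at [0.164, -0.629, 0.304] pointing down, gripper open.
Joint ranges: [-2.58, 2.58], [-0.38, 2.09], [-1.3, 1.39], [0.25, 2.4], [-1.5, 4.64], [0.08, 2.09], [-2.65, 2.65]. Speed limits (rad/s): [2.22, 2.22, 2.79, 2.79, 3.14, 3.14, 3.14].

INTERFACE

Orientations are given as a unit quaternion [w, x, y, z].
In Python, from bench import status, imaging, sign_off, robot gives the robot as it stands.
- The arm moves only by the tool send_rows, never from a script. Its argument "steps" is one flat list of numbers, 5 for each row, row after row: the shift along the tool's x, y, z normalised to -1 to 1, where 1 is 300 mm, then the turn about the tool's z normalised to -1 to 1, where 1 is 2 pi rad, then the finger opening in mm, from 0 to 85.4. In form: [x, y, z, roll, fingers, x, y, z, roll, fingers, ...]. A call has 1 to 20 rows; each row is the pose to reach, as a shift and turn from the pose commanded when the call began, along the tool's axes at that moment, turning the shorter way round; what a row does not reach only later rows make up. A row lasts 1/12 s, in which the tool goes at most 41.7 mm and 7.16 degrees, less where a joint would pass 70% of its speed; a pose out of reach is approached as far as the arm can. A call with a number of a shift or a turn outside -1 to 1 is refused whole. A call with a gripper value outside its range is refused whole. The fingers move at their own pace and stop on an object; "force" is the grip in N (left out, the last holds). Time passes only in rows, so rows that repeat a pose let the fingers close. It gives the time, the measured TCP pose, the force and the opening at its end, in the units of the state.
- status.state(): the state, without advancing time (a new reading comes with each control period).
- imaging.snapshot(name): name is "scene" or "top" or "wrist"; returns a dict with "pixels" (384x512x3 uint8, red, green, blue), "fx", "fy", "cx", "cy" (pixels), "dist" ([k1, k2, p1, p2, k3] as OpenCV has them; the pictures are not rectified), "T" (4x4, takes a point from camera to world coordinates); the wrist camera has in their place "hand_eye" (4x4, takes a point from camera to tool coordinates, whose origin is the TCP and whose axes are the flange's). Camera axes: x right, y down, z forward; pixel columns grow to the right and rows downward; lengths in m; the calibration is good to about 2 mm. A picture is of the moment at which its call begins: read the wrist's pose just before it. There is no depth.
- sign_off(): hands the job in, once; it reports no verdict.
The state is a dict: "clock": time; "qpos": joint angles; "joint_vel": joint speeds; "effort": joint torques, N m; "position": TCP position; "tool_rot": TCP orientation; "ft_force": force on the tool from outside, world axes, zero at the start; "ft_torque": the same for the moment, N m; "opening": finger opening in m.
Only numpy, scipy, OpenCV 4.12 (cv2) and the standard library are available. Lean on these libraries where they do the work, as an engineer would, in place of code of your own. Each camera call takes 0.05 s, during which the arm holds its last target.

TASK

The balance check is finished: take apart the stack of four steel weights on the balance's pan and put each weight back in its own wooden case, the one whose well fits its size, standing flat on the bottom of the well. Set them down without dropping any, do not lean on the balance, and leave the lidded crucible in front of it where it stands.

Things in the scene. Friction and masses are not known exactly. Their poses are not given: they have to be found in the camera images.
- w50_center (a point): The smallest of four plain stainless-steel check weights (50 g): an upright solid cylinder, 20 mm in diameter and 20 mm high; at the start it is on top of the stack. This point is its centre, half-way up; z is its axis. Nothing interlocks: the weights simply lie flat one on another, not quite centred.
- w100_center (a point): The second smallest of four plain stainless-steel check weights (100 g): an upright solid cylinder, 33 mm in diameter and 15 mm high; at the start it is second from the top. This point is its centre, half-way up; z is its axis. Nothing interlocks: the weights simply lie flat one on another, not quite centred.
- w200_center (a point): The second largest of four plain stainless-steel check weights (200 g): an upright solid cylinder, 46 mm in diameter and 15 mm high; at the start it is third from the top. This point is its centre, half-way up; z is its axis. Nothing interlocks: the weights simply lie flat one on another, not quite centred.
- w500_center (a point): The largest of four plain stainless-steel check weights (500 g): an upright solid cylinder, 64 mm in diameter and 19.5 mm high; at the start it is at the bottom of the stack, flat on the balance's pan. This point is its centre, half-way up; z is its axis. Nothing interlocks: the weights simply lie flat one on another, not quite centred.
- case50: Case of the 50 g weight, the smallest of four round turned-wood cases (lids off), fixed to the bench: 52 mm outside diameter, 23 mm high, with one round felt-lined well, 32 mm in diameter and 5 mm deep (6 mm clear all round the weight), open at the top. Origin: centre of the underside on the bench; z is up, so the well's floor is 18 mm above the origin and the rim 23 mm. The weight stands proud of the rim, so it can be let go with the fingers above the rim.
- case100: Case of the 100 g weight, the second smallest of four round turned-wood cases (lids off), fixed to the bench: 65 mm outside diameter, 23 mm high, with one round felt-lined well, 45 mm in diameter and 5 mm deep (6 mm clear all round the weight), open at the top. Origin: centre of the underside on the bench; z is up, so the well's floor is 18 mm above the origin and the rim 23 mm. The weight stands proud of the rim, so it can be let go with the fingers above the rim.
- case200: Case of the 200 g weight, the second largest of four round turned-wood cases (lids off), fixed to the bench: 78 mm outside diameter, 23 mm high, with one round felt-lined well, 58 mm in diameter and 5 mm deep (6 mm clear all round the weight), open at the top. Origin: centre of the underside on the bench; z is up, so the well's floor is 18 mm above the origin and the rim 23 mm. The weight stands proud of the rim, so it can be let go with the fingers above the rim.
- case500: Case of the 500 g weight, the largest of four round turned-wood cases (lids off), fixed to the bench: 96 mm outside diameter, 23 mm high, with one round felt-lined well, 76 mm in diameter and 5 mm deep (6 mm clear all round the weight), open at the top. Origin: centre of the underside on the bench; z is up, so the well's floor is 18 mm above the origin and the rim 23 mm. The weight stands proud of the rim, so it can be let go with the fingers above the rim.
- balance: Cream-coloured top-pan balance, fixed: body 250 mm (its x) by 200 mm (its y), 53 mm high, display on its -x side. Origin: centre of its underside on the bench. Its round steel pan, 132 mm in diameter, is rigid, centred 35 mm towards its +x, top 62 mm above the bench; the stack of weights stands on it.
- crucible_center (a point): White porcelain crucible with its lid on, 46 mm wide at the lid and 49 mm high, standing loose on the bench between the robot and the balance. Not part of the job: it holds a sample and is to stay where it stands. This point is on its axis, 24 mm above its underside.
Things that resemble listed ones, but are neither listed nor needed, are in the scene too. Leave any pink look-alike of the part that bears w100_center alone.

How it is judged:
By the outcome, as a careful person would: the job done as asked, in the order asked, and still so for the second after the job is handed in, with the robot touching nothing.
It also fails if it takes over 120 s, if anything falls off the work surface, if the arm or the gripper's body presses on something with over 40 N, if the wrist force passes 120 N, or if a joint passes its speed limit or range.

## Working session

There is one attempt and no reset: what is moved stays moved. The work goes in short steps, Python scripts to look and compute and a tool call to move; the robot and the scene stay as the last step left them, time stands still between calls to the robot, and variables do not carry over. Pictures are saved under pics/ and viewed, and the job is handed in when it is done.

Besides the shell and the picture viewer there is one more tool, called after "Request:" in YAML: its name, and indented under it one key for each argument. send_rows: Moves the arm, as the interface text tells. Scaled input: -1 to 1 covers 300 mm each way for a shift and 2 pi rad each way for a turn. Its arguments: {"type":"object","properties":{"steps":{"type":"array"},"force":{"type":"number"}},"required":["steps"]}

```bash
ls; mkdir -p pics; python3 - <<'E'
from bench import status, imaging, robot
import cv2,numpy as np
print(status.state()); print(robot, [ (a,getattr(robot,a)) for a in dir(robot) if not a.startswith('_')])
for n in ["scene","top","wrist"]:
    s=imaging.snapshot(n)
    cv2.imwrite(f"pics/{n}0.png",s["pixels"][:,:,::-1])
    print(n,{k:(np.round(v,4).tolist() if k!='pixels' else 0) for k,v in s.items()})
E
```

```text
pics
{'clock': 0.0, 'qpos': array([ 1.21577978,  0.33393743,  0.0398499 ,  1.46629162, -0.01341358,
        1.34329738, -0.05851051]), 'joint_vel': array([-1.28207111e-05, -8.11737009e-04,  1.33708367e-04, -1.47104047e-03,
       -2.78189178e-04,  5.71425098e-04, -7.31875669e-04]), 'effort': array([-2.29704037e-04, -6.58550406e+01,  1.36537604e+00, -4.05558443e+01,
        1.68949255e-02,  1.25471354e-02,  4.61683931e-05]), 'position': array([ 0.16438254, -0.62851349,  0.30299372]), 'tool_rot': array([-8.19987724e-04,  9.91831080e-01,  1.27555530e-01, -1.52342341e-04]), 'ft_force': array([-0.73751497, -0.15161164, -0.55505703]), 'ft_torque': array([-0.0188772 ,  0.01970467, -0.00747144]), 'opening': 0.08511131550860694}
<Robot object at 0x7f91bbc0ba10> [('MotionError', <class 'bench.MotionError'>), ('tip_extent', 0.0726)]
scene {'pixels': 0, 'fx': 371.4095, 'fy': 371.4095, 'cx': 252.7351, 'cy': 192.6512, 'dist': [0.0337, 0.0, 0.0, 0.0, 0.0], 'T': [[-0.7106, 0.4439, -0.5459, 1.0412], [0.7036, 0.4472, -0.5522, 0.4345], [-0.001, -0.7765, -0.6301, 0.6044], [0.0, 0.0, 0.0, 1.0]]}
top {'pixels': 0, 'fx': 428.5818, 'fy': 428.5818, 'cx': 254.6783, 'cy': 188.1761, 'dist': [-0.1241, 0.0, 0.0, 0.0, 0.0], 'T': [[0.013, -0.9986, 0.0505, 0.5394], [-0.9999, -0.0128, 0.0037, 0.0031], [-0.0031, -0.0505, -0.9987, 1.1862], [0.0, 0.0, 0.0, 1.0]]}
wrist {'pixels': 0, 'fx': 305.0187, 'fy': 305.0187, 'cx': 247.2334, 'cy': 192.2027, 'dist': [0.0272, 0.0, 0.0, 0.0, 0.0], 'hand_eye': [[-0.0004, -0.9601, -0.2796, 0.0717], [1.0, -0.0005, 0.0001, 0.0005], [-0.0002, -0.2796, 0.9601, -0.0699], [0.0, 0.0, 0.0, 1.0]]}
```

View pics/scene0.png

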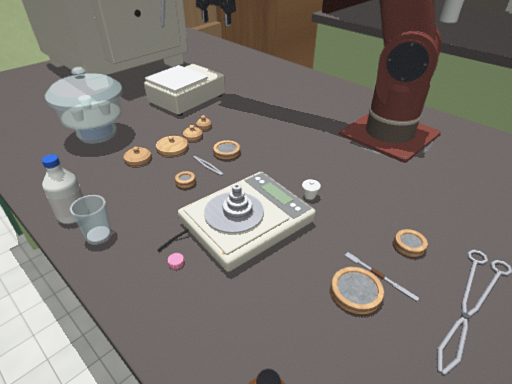

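View pics/top0.png

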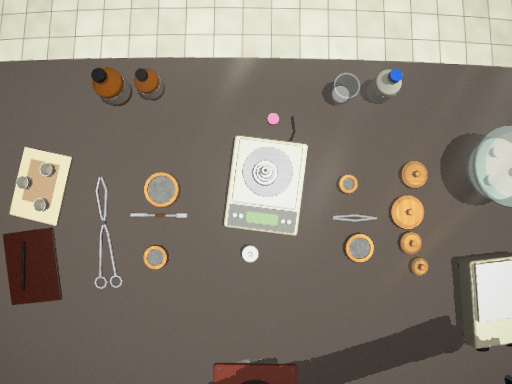

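View pics/wrist0.png

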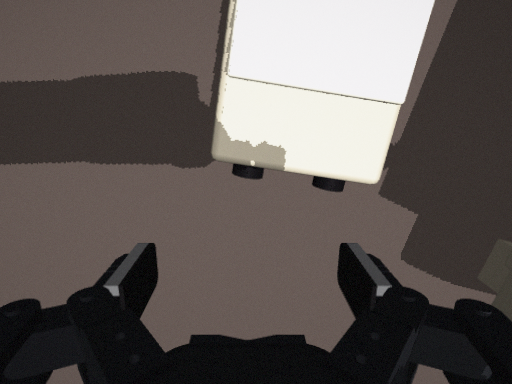

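The top view shows the balance with its stack at about (265,172), the crucible at (250,254), and the open cases at (161,190), (155,257), (360,248) and (348,184). The four wooden pieces at the right are lids. The pink decoy is at (273,118).

```bash
cat > h.py <<'E'
from bench import status, imaging, robot
import cv2,numpy as np
from scipy.spatial.transform import Rotation as R
def Rm(q): return R.from_quat([q[1],q[2],q[3],q[0]]).as_matrix()
def cam(name):
    st=status.state(); s=imaging.snapshot(name)
    K=np.array([[s['fx'],0,s['cx']],[0,s['fy'],s['cy']],[0,0,1.]]); D=np.array(s['dist'])
    if name=='wrist':
        T=np.eye(4);T[:3,:3]=Rm(st['tool_rot']);T[:3,3]=st['position'];T=T@s['hand_eye']
    else: T=np.array(s['T'])
    return s['pixels'][:,:,::-1].copy(),K,D,T
def back(uv,z,K,D,T):
    uv=np.atleast_2d(np.float64(uv)); n=cv2.undistortPoints(uv[:,None],K,D)[:,0]
    d=np.c_[n,np.ones(len(n))]@T[:3,:3].T; o=T[:3,3]
    return o+d*((z-o[2])/d[:,2])[:,None]
def proj(P,K,D,T):
    P=np.atleast_2d(np.float64(P)); Ti=np.linalg.inv(T)
    return cv2.projectPoints(P@Ti[:3,:3].T+Ti[:3,3],np.zeros(3),np.zeros(3),K,D)[0][:,0]
def circ(c,r,z,n=60):
    a=np.linspace(0,2*np.pi,n); return np.c_[c[0]+r*np.cos(a),c[1]+r*np.sin(a),np.full(n,z)]
def fitc(xy):
    A=np.c_[2*xy,np.ones(len(xy))]; s=np.linalg.lstsq(A,(xy**2).sum(1),rcond=None)[0]
    return s[:2],np.sqrt(s[2]+s[:2]@s[:2])
E
cat > m.py <<'E'
from h import *
for n in ['top','scene']:
    im,K,D,T=cam(n)
    hsv=cv2.cvtColor(im,cv2.COLOR_BGR2HSV)
    m=cv2.inRange(hsv,(5,110,90),(22,255,255))
    nl,lab,st,ce=cv2.connectedComponentsWithStats(m)
    for i in range(1,nl):
        if st[i,4]<40: continue
        cs,_=cv2.findContours((lab==i).astype(np.uint8),cv2.RETR_EXTERNAL,cv2.CHAIN_APPROX_NONE)
        p=back(cs[0][:,0],0.02,K,D,T)[:,:2]; c,r=fitc(p)
        print(n,st[i],np.round(c,4),'diam',round(2*r*1e3,1))
im,K,D,T=cam('top')
cv2.imwrite('pics/topb.png',cv2.resize(im[110:270,220:310],None,fx=3.7,fy=3.7,interpolation=cv2.INTER_CUBIC))
im,K,D,T=cam('scene')
cv2.imwrite('pics/sceneb.png',cv2.resize(im[165:265,170:330],None,fx=5,fy=5,interpolation=cv2.INTER_CUBIC))
E
python3 m.py
```

```text
top [ 93  68  31  29 553] [0.8913 0.4251] diam 77.5
top [134  68  25  25 364] [0.8957 0.3142] diam 61.4
top [400 161  28  27 580] [ 0.643  -0.4339] diam 74.4
top [144 172  36  35 406] [0.5924 0.2632] diam 95.8
top [339 174  19  20 187] [ 0.6142 -0.2477] diam 50.9
top [391 195  33  34 889] [ 0.5387 -0.4138] diam 91.8
top [400 231  22  23 387] [ 0.4542 -0.4234] diam 59.7
top [345 233  29  30 315] [ 0.4397 -0.2797] diam 77.0
top [143 245  26  25 259] [0.407  0.2763] diam 64.7
top [410 258  18  18 246] [ 0.3884 -0.4488] diam 47.3
top [213 364  79  20 717] [0.1038 0.0146] diam 130.8
scene [220   0  22  44 376] [-0.6598 -1.119 ] diam 676.5
scene [241   0  22  51 631] [-0.4317 -1.326 ] diam 728.5
scene [ 267    0   56   68 2863] [-0.7167 -0.9434] diam 928.0
```

View pics/topb.png

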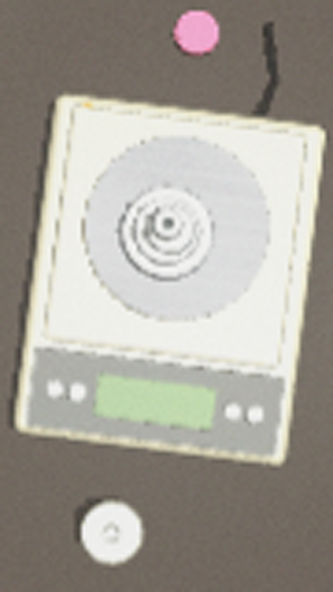

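View pics/sceneb.png

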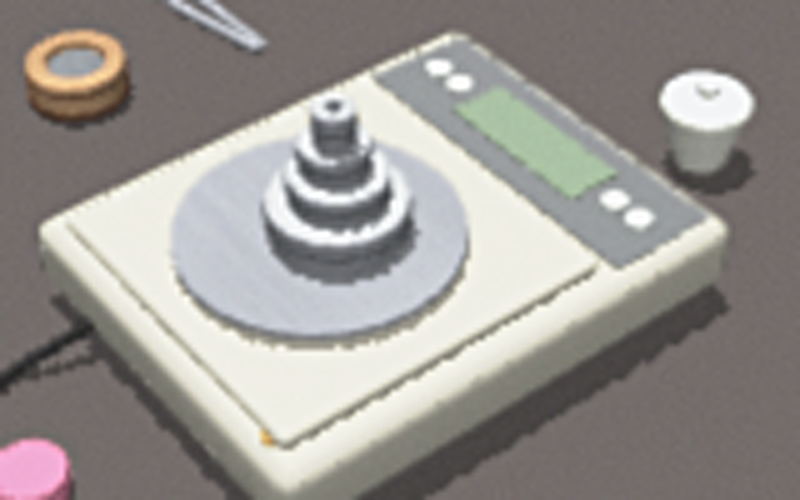

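```bash
cat > go.py <<'E'
from h import *
import sys
# target grasp-point/TCP position -> shift numbers (TCP target)
st=status.state(); Rt=Rm(st['tool_rot']); print('tcp',st['position'].round(4),'x',Rt[:,0].round(3),'y',Rt[:,1].round(3),'z',Rt[:,2].round(3),'q',st['qpos'].round(2),'f',st['ft_force'].round(1),'open',round(st['opening'],4),'t',st['clock'])
a=sys.argv[1:]
if a:
    for t in a:
        p=np.array([float(v) for v in t.split(',')]); print(t,'->',(Rt.T@(p-st['position'])/0.3).round(4))
E
python3 - <<'E'
from h import *
im,K,D,T=cam('top')
print(back([265.4,170.3],.1315,K,D,T), back([264.6,172.4],.0815,K,D,T),'pan',back([220+176/3.7,110+229/3.7],.062,K,D,T),'cru',back([220+112/3.7,110+532/3.7],.049,K,D,T))
im,K,D,T=cam('scene')
print(back([170+334/5,165+105/5],.1315,K,D,T),back([170+704/5,165+90/5],.049,K,D,T))
E
python3 go.py 0.56,0.0,0.33
```

```text
[[ 0.63720885 -0.01889438  0.1315    ]] [[ 0.63636918 -0.01793006  0.0815    ]] pan [[ 0.63952478 -0.02609593  0.062     ]] cru [[0.42300113 0.01670954 0.049     ]]
[[ 0.6395147  -0.01871413  0.1315    ]] [[0.43269737 0.0212194  0.049     ]]
tcp [ 0.1644 -0.6288  0.3038] x [0.967 0.253 0.   ] y [ 0.253 -0.967 -0.   ] z [-0.  0. -1.] q [ 1.22  0.33  0.04  1.47 -0.01  1.34 -0.06] f [ 1.2 -0.1  0.3] open 0.0855 t 0.45
0.56,0.0,0.33 -> [ 1.8059 -1.6943 -0.0869]
```

Request:
send_rows:
  steps: [1.0,-0.785,-0.05,0,85,1.0,-0.785,-0.05,0,85,1.0,-0.785,-0.05,0,85,1.0,-0.785,-0.05,0,85,1.0,-0.785,-0.05,0,85,1.0,-0.785,-0.05,0,85,1.0,-0.785,-0.05,0,85,1.0,-0.785,-0.05,0,85,1.0,-0.785,-0.05,0,85,1.0,-0.785,-0.05,0,85]

```text
clock: 1.28
position: [0.3998, -0.3184, 0.3198]
tool_rot: [-0.0, 0.991, 0.132, 0.001]
ft_force: [1.1, 0.5, -0.3]
opening: 0.0849
```

```bash
python3 go.py 0.638,-0.018,0.3
```

```text
tcp [ 0.3998 -0.3184  0.3198] x [0.965 0.262 0.003] y [ 0.262 -0.965 -0.   ] z [ 0.003  0.001 -1.   ] q [ 0.82  0.06 -0.24  1.76  0.01  1.32 -0.73] f [ 1.1  0.5 -0.3] open 0.0849 t 1.2833
0.638,-0.018,0.3 -> [ 1.0282 -0.7587  0.0692]
```

Request:
send_rows:
  steps: [1.0,-0.77,0.06,0.041,85,1.0,-0.77,0.06,0.041,85,1.0,-0.77,0.06,0.041,85,1.0,-0.77,0.06,0.041,85,1.0,-0.77,0.06,0.041,85,1.0,-0.77,0.06,0.041,85,1.0,-0.77,0.06,0.041,85,1.0,-0.77,0.06,0.041,85,1.0,-0.77,0.06,0.041,85,1.0,-0.77,0.06,0.041,85,1.0,-0.77,0.06,0.041,85,1.0,-0.77,0.06,0.041,85]

```text
clock: 2.28
position: [0.627, -0.0252, 0.3004]
tool_rot: [-0.0, 1.0, -0.0, -0.0]
ft_force: [0.6, -0.9, 0.4]
opening: 0.0855
```

```bash
python3 go.py 0.638,-0.018,0.3; python3 -c "
from h import *
im,K,D,T=cam('wrist');np.savez('w1.npz',im=im,K=K,D=D,T=T)
print(proj([[.638,-.018,.1315],[.638,-.018,.062]],K,D,T))
cv2.imwrite('pics/w1.png',cv2.resize(im,(768,576)))"
```

```text
tcp [ 0.627  -0.0252  0.3004] x [ 1.    -0.    -0.001] y [-0. -1. -0.] z [-0.001  0.    -1.   ] q [ 0.35  0.33 -0.48  1.51  0.15  1.34 -1.72] f [ 0.6 -0.9  0.4] open 0.0855 t 2.2833
0.638,-0.018,0.3 -> [ 0.0365 -0.024   0.0014]
[[237.93033724 181.66176556]
 [239.90601223 164.9111001 ]]
```

View pics/w1.png

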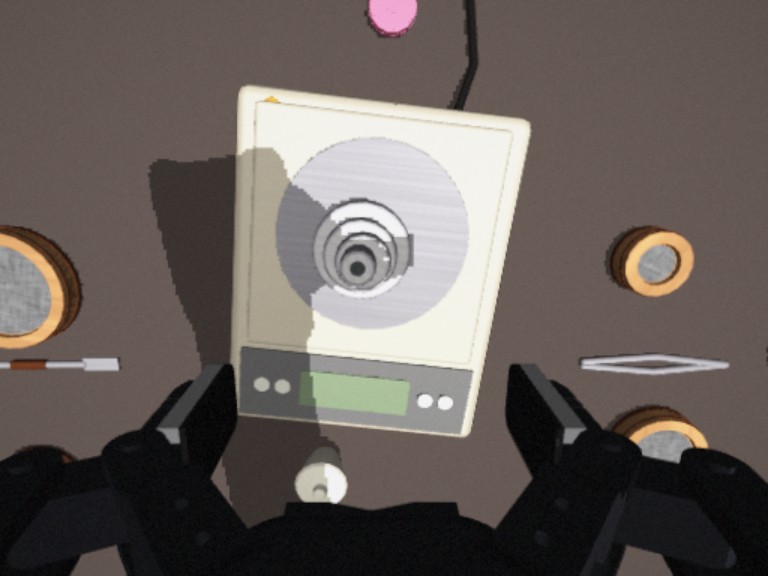

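```bash
python3 - <<'E'
from h import *
d=np.load('w1.npz');s=imaging.snapshot('wrist');H=np.array(s['hand_eye'])
for z in (.05,.0596,.0726,.0856):
    P=[[x,-.0427,z] for x in (.011,-.011)]
    print(z,(proj(P,d['K'],d['D'],H)*1.5).round(0).tolist())
im=d['im']; cv2.imwrite('pics/f1.png',cv2.resize(im[230:384,60:240],None,fx=3.8,fy=3.8,interpolation=cv2.INTER_CUBIC))
# w50 top circle, pan circle
K,D,T=d['K'],d['D'],d['T']
print(back([238,178],.1315,K,D,T))
E
```

```text
0.05 [[221.0, 375.0], [228.0, 441.0]]
0.0596 [[231.0, 360.0], [237.0, 423.0]]
0.0726 [[243.0, 344.0], [247.0, 402.0]]
0.0856 [[252.0, 329.0], [256.0, 384.0]]
[[ 0.64103774 -0.01808385  0.1315    ]]
```

View pics/f1.png

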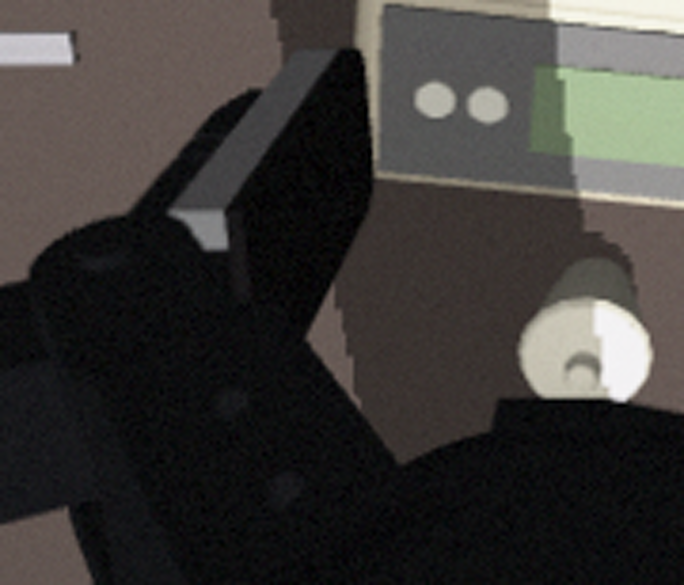

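Request:
send_rows:
  steps: [0,0,0,0,64,0,0,0,0,64,0,0,0,0,64,0,0,0,0,64,0,0,0,0,64]
  force: 30

```text
clock: 2.8
position: [0.6268, -0.0261, 0.3011]
tool_rot: [0.0, 1.0, -0.001, 0.0]
ft_force: [0.6, -0.3, 0.2]
opening: 0.0644
```

```bash
python3 -c "
from h import *
im,K,D,T=cam('wrist');st=status.state();print(st['opening'])
np.savez('f64.npz',im=im,o=st['opening'])"
```

```text
0.0639841105631943
```

Request:
send_rows:
  steps: [0,0,0,0,33,0,0,0,0,33,0,0,0,0,33,0,0,0,0,33,0,0,0,0,33,0,0,0,0,33]

```text
clock: 3.35
position: [0.6269, -0.0257, 0.3009]
tool_rot: [-0.0, 1.0, -0.001, -0.0]
ft_force: [-0.4, 0.3, -0.0]
opening: 0.033
```

```bash
python3 -c "
from h import *
im,K,D,T=cam('wrist');st=status.state();print(st['opening'])
np.savez('f33.npz',im=im,o=st['opening'])
a=np.load('f64.npz')['im']
c=[cv2.resize(i[230:384,100:250],None,fx=2.6,fy=2.6,interpolation=cv2.INTER_CUBIC) for i in (a,im)]
cv2.imwrite('pics/f2.png',np.hstack(c))
H=np.array(imaging.snapshot('wrist')['hand_eye'])
for o in (64,33):
  for z in (.060,.064,.068,.072):
    P=[[x,-o/2e3,z] for x in (.011,-.011)]
    q=(proj(P,K,D,H)-[100,230])*2.6+[0 if o==64 else 390,0]
    print(o,z,q.round(0).tolist())
"
```

```text
0.032950909797857114
64 0.06 [[202.0, 25.0], [209.0, 134.0]]
64 0.064 [[206.0, 16.0], [213.0, 122.0]]
64 0.068 [[211.0, 7.0], [218.0, 111.0]]
64 0.072 [[215.0, -1.0], [222.0, 100.0]]
33 0.06 [[679.0, 25.0], [682.0, 134.0]]
33 0.064 [[681.0, 16.0], [685.0, 122.0]]
33 0.068 [[683.0, 7.0], [687.0, 111.0]]
33 0.072 [[686.0, -1.0], [689.0, 100.0]]
```

View pics/f2.png

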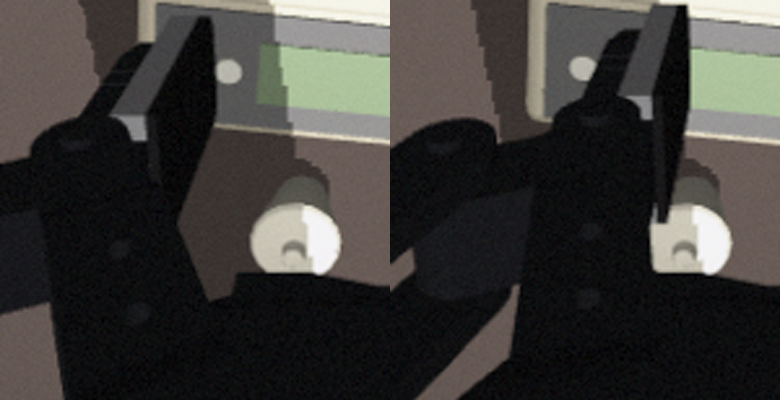

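Request:
send_rows:
  steps: [0.044,-0.0245,0.1,0,50,0.044,-0.0245,0.2,0,50,0.044,-0.0245,0.253,0,50,0.044,-0.0245,0.253,0,50,0.044,-0.0245,0.253,0,50]

```text
clock: 3.87
position: [0.6398, -0.0184, 0.2247]
tool_rot: [-0.0, 1.0, -0.001, -0.001]
ft_force: [-0.5, 0.5, 0.4]
opening: 0.0504
```

```bash
cat > look.py <<'E'
from h import *
import sys
im,K,D,T=cam('wrist'); n=sys.argv[1]
np.savez(n+'.npz',im=im,K=K,D=D,T=T)
cv2.imwrite(f'pics/{n}.png',cv2.resize(im,(768,576),interpolation=cv2.INTER_CUBIC))
E
python3 go.py; python3 look.py w2
```

```text
tcp [ 0.6398 -0.0184  0.2247] x [ 1.    -0.002 -0.002] y [-0.002 -1.    -0.   ] z [-0.002  0.    -1.   ] q [ 0.33  0.41 -0.47  1.57  0.19  1.22 -1.76] f [-0.5  0.5  0.4] open 0.0504 t 3.8667
```

View pics/w2.png

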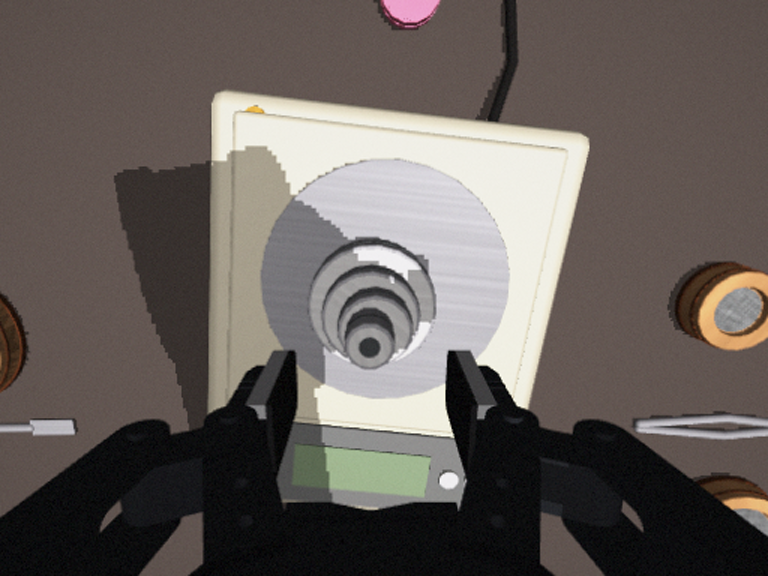

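```bash
python3 - <<'E'
from h import *
d=np.load('w2.npz');K,D,T=d['K'],d['D'],d['T']
print(back(np.array([371,346])/1.5,.1315,K,D,T))
im=cv2.resize(d['im'],(768,576),interpolation=cv2.INTER_CUBIC)
for c,r,z in [((.640,-.0183),.010,.1315),((.640,-.0183),.0165,.1115),((.640,-.0183),.023,.0965),((.640,-.0183),.032,.0815)]:
    p=(proj(circ(c,r,z),K,D,T)*1.5).astype(int); cv2.polylines(im,[p],True,(0,0,255),1)
cv2.imwrite('pics/w2o.png',cv2.resize(im[200:420,260:480],None,fx=2.7,fy=2.7))
E
```

```text
[[ 0.64085503 -0.01879375  0.1315    ]]
```

View pics/w2o.png

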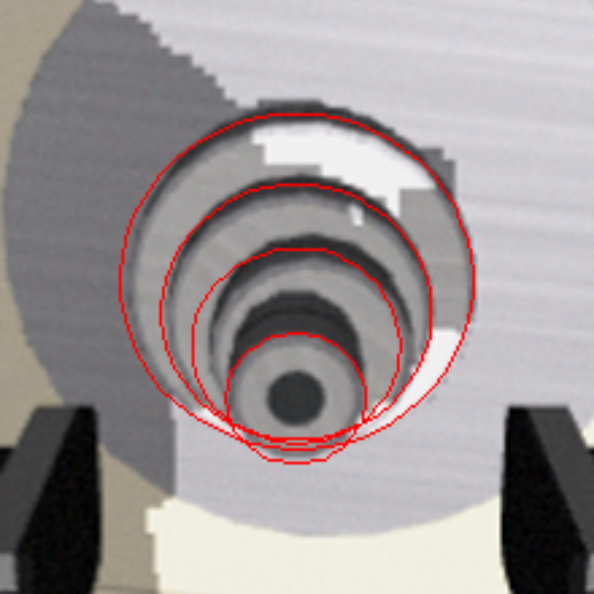

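Request:
send_rows:
  steps: [0.003,0,0.05,0,50,0.003,0,0.09,0,50,0.003,0,0.109,0,40,0.003,0,0.109,0,30,0.003,0,0.109,0,24,0.003,0,0.109,0,20,0.003,0,0.109,0,15,0.003,0,0.109,0,15,0.003,0,0.109,0,15]
  force: 30

```text
clock: 4.67
position: [0.6414, -0.0183, 0.1932]
tool_rot: [-0.0, 1.0, -0.001, 0.001]
ft_force: [-0.4, 0.6, 5.1]
opening: 0.0183
```

```bash
python3 go.py; python3 look.py w3
```

```text
tcp [ 0.6414 -0.0183  0.1932] x [ 1.    -0.002  0.001] y [-0.002 -1.    -0.   ] z [ 0.001  0.    -1.   ] q [ 0.32  0.44 -0.47  1.6   0.21  1.16 -1.77] f [-0.4  0.6  5.1] open 0.0183 t 4.6667
```

View pics/w3.png

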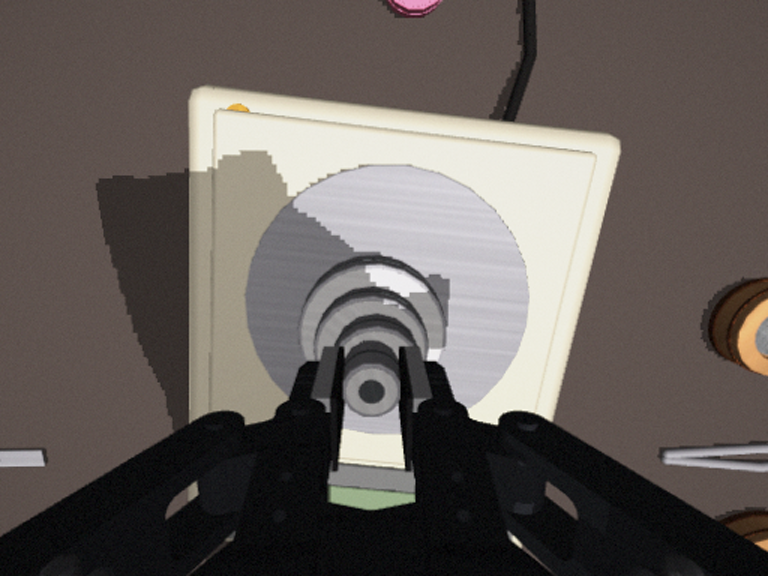

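Request:
send_rows:
  steps: [0,0,-0.02,0,15,0,0,-0.06,0,15,0,0,-0.13,0,15,0,0,-0.2,0,15,0,0,-0.2,0,15]

```text
clock: 5.13
position: [0.6427, -0.0181, 0.2578]
tool_rot: [0.0, 1.0, -0.001, 0.003]
ft_force: [0.9, 0.9, -0.0]
opening: 0.0183
```

```bash
python3 go.py .6142,-.2477,.2; python3 look.py w4
```

```text
tcp [ 0.6427 -0.0181  0.2578] x [ 1.    -0.002  0.007] y [-0.002 -1.     0.   ] z [ 0.007 -0.    -1.   ] q [ 0.33  0.38 -0.48  1.53  0.18  1.27 -1.75] f [ 0.9  0.9 -0. ] open 0.0183 t 5.1333
.6142,-.2477,.2 -> [-0.0947  0.7655  0.1922]
```

View pics/w4.png

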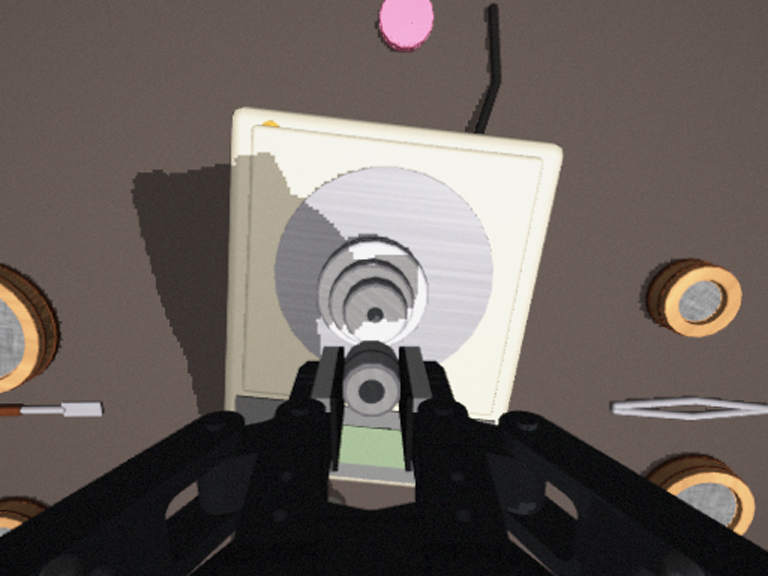

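Request:
send_rows:
  steps: [-0.01,0.06,0,0,15,-0.02,0.15,0,0,15,-0.035,0.27,0.02,0,15,-0.05,0.39,0.05,0,15,-0.065,0.51,0.09,0,15,-0.08,0.62,0.13,0,15,-0.09,0.7,0.17,0,15,-0.095,0.75,0.19,0,15,-0.095,0.765,0.19,0,15,-0.095,0.765,0.19,0,15]

```text
clock: 6.02
position: [0.6119, -0.2483, 0.195]
tool_rot: [-0.0, 1.0, -0.002, -0.0]
ft_force: [0.9, 0.7, -0.3]
opening: 0.0182
```

```bash
python3 go.py ; python3 look.py w5
```

```text
tcp [ 0.6119 -0.2483  0.195 ] x [ 1.    -0.003 -0.001] y [-0.003 -1.    -0.001] z [-0.001  0.001 -1.   ] q [ 0.61  0.46 -0.38  1.55  0.18  1.17 -1.38] f [ 0.9  0.7 -0.3] open 0.0182 t 6.0167
```

View pics/w5.png

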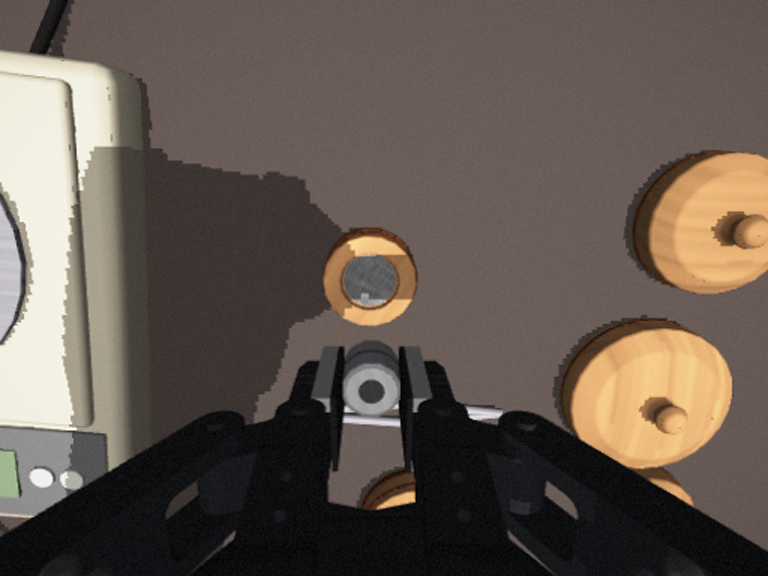

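```bash
python3 - <<'E'
from h import *
d=np.load('w5.npz');K,D,T=d['K'],d['D'],d['T']
im=d['im'];hsv=cv2.cvtColor(im,cv2.COLOR_BGR2HSV)
m=cv2.inRange(hsv,(8,90,120),(25,255,255))[140:225,200:300]
cv2.imwrite('pics/m.png',m)
cs,_=cv2.findContours(m,cv2.RETR_EXTERNAL,cv2.CHAIN_APPROX_NONE)
c=max(cs,key=cv2.contourArea)[:,0]+[200,140]
cc,r=fitc(back(c,.023,K,D,T)[:,:2]);print('case',cc,r*2e3)
print(back(np.array([370,281])/1.5,.018,K,D,T),'weight',back(np.array([371,389])/1.5,.195-.0617,K,D,T))
E
```

```text
case [ 0.61709083 -0.24764552] 50.14200061254281
[[ 0.61594319 -0.24803342  0.018     ]] weight [[ 0.61180652 -0.24857731  0.1333    ]]
```

Request:
send_rows:
  steps: [0.0137,-0.002,0.05,0,15,0.0137,-0.002,0.13,0,15,0.0137,-0.002,0.21,0,15,0.0137,-0.002,0.26,0,15,0.0137,-0.002,0.29,0,15,0.0137,-0.002,0.305,0,15,0.0137,-0.002,0.312,0,15,0.0137,-0.002,0.315,0,15,0.0137,-0.002,0.315,0,15]

```text
clock: 6.82
position: [0.6169, -0.247, 0.1018]
tool_rot: [0.0, 1.0, -0.001, 0.001]
ft_force: [-0.2, 0.3, -0.0]
opening: 0.0182
```

```bash
python3 go.py ; python3 look.py w6
```

```text
tcp [ 0.6169 -0.247   0.1018] x [ 1.    -0.001  0.001] y [-0.001 -1.     0.   ] z [ 0.001 -0.    -1.   ] q [ 0.59  0.56 -0.36  1.61  0.22  1.01 -1.42] f [-0.2  0.3 -0. ] open 0.0182 t 6.8167
```

View pics/w6.png

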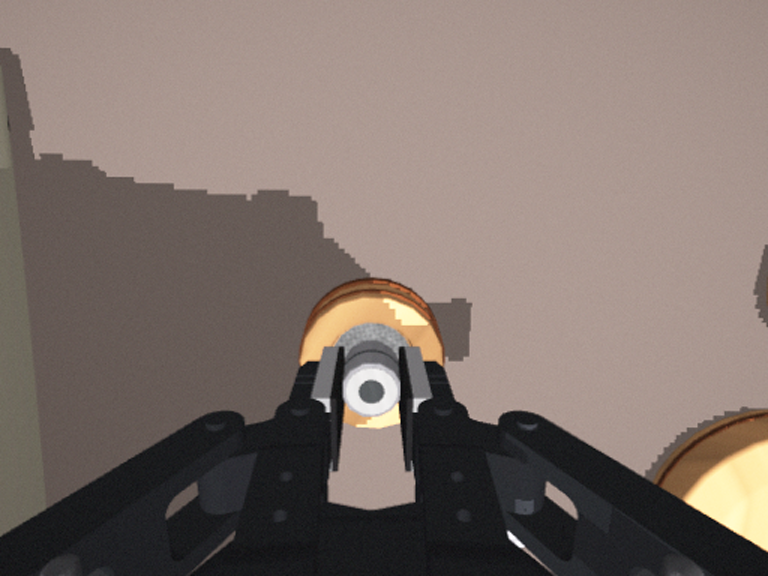

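```bash
python3 - <<'E'
from h import *
d=np.load('w6.npz');K,D,T=d['K'],d['D'],d['T']
im=cv2.resize(d['im'],(768,576),interpolation=cv2.INTER_CUBIC)
for c,r,z,k in [((.616,-.2477),.026,.023,(0,0,255)),((.616,-.2477),.016,.023,(0,0,255)),((.6169,-.247),.010,.0185,(255,0,0)),((.6169,-.247),.010,.0395,(255,0,0))]:
    p=(proj(circ(c,r,z),K,D,T)*1.5).astype(int); cv2.polylines(im,[p],True,k,1)
cv2.imwrite('pics/w6o.png',cv2.resize(im[260:460,270:470],None,fx=2.9,fy=2.9))
E
```

```text
(no output)
```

View pics/w6o.png

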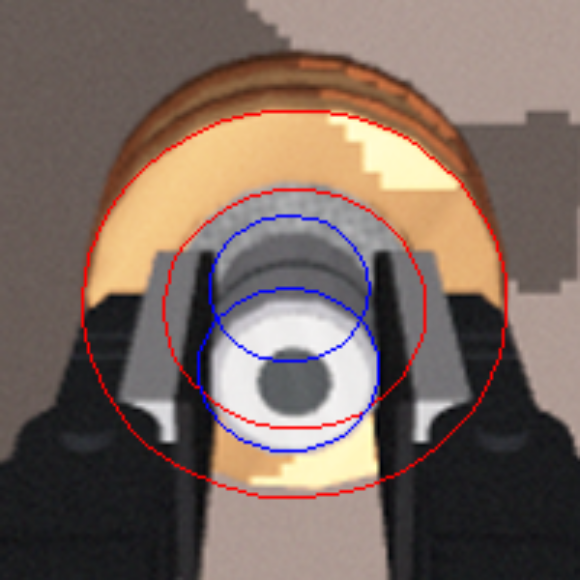

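Request:
send_rows:
  steps: [0.003,0,0.002,0,15,0.003,0,0.004,0,15,0.003,0,0.005,0,15,0.003,0,0.005,0,15]

```text
clock: 7.2
position: [0.6173, -0.2474, 0.0998]
tool_rot: [0.0, 1.0, -0.001, 0.0]
ft_force: [-0.2, 0.8, 2.2]
opening: 0.018
```

Request:
send_rows:
  steps: [0.003,0,0.005,0,20,0.003,0,0.005,0,24,0.003,0,0.005,0,32,0.003,0,0.005,0,44,0.003,0,0.005,0,50,0.003,0,0.0,0,50,0.003,0,-0.08,0,55,0.003,0,-0.18,0,60,0.003,0,-0.3,0,65,0.003,0,-0.38,0,65,0.003,0,-0.38,0,65]

```text
clock: 8.12
position: [0.6204, -0.2478, 0.2201]
tool_rot: [0.002, 1.0, -0.001, 0.004]
ft_force: [0.1, -0.8, 0.0]
opening: 0.0648
```

```bash
python3 go.py .640,-.020,.21; python3 look.py w7
```

```text
tcp [ 0.6204 -0.2478  0.2201] x [ 1.    -0.002  0.009] y [-0.002 -1.     0.003] z [ 0.009 -0.003 -1.   ] q [ 0.6   0.45 -0.38  1.51  0.18  1.21 -1.38] f [ 0.1 -0.8  0. ] open 0.0648 t 8.1167
.640,-.020,.21 -> [ 0.0636 -0.7595  0.0316]
```

View pics/w7.png

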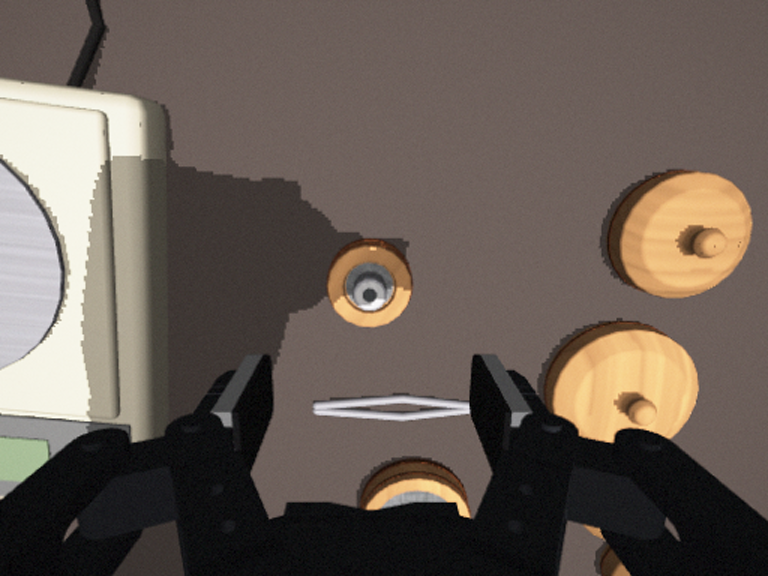

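w50 stands in its well (at 370,290). Next I go back over the stack for w100.

Request:
send_rows:
  steps: [0.005,-0.06,0,0,62,0.01,-0.18,0,0,62,0.02,-0.31,0,0,62,0.035,-0.44,0,0,62,0.05,-0.56,0,0,62,0.06,-0.66,0,0,62,0.07,-0.73,0,0,62,0.075,-0.759,0,0,62,0.075,-0.759,0,0,62,0.075,-0.759,0,0,62,0.075,-0.759,0,0,62]

```text
clock: 9.08
position: [0.6408, -0.0223, 0.2128]
tool_rot: [0.001, 1.0, -0.002, -0.0]
ft_force: [-0.0, 0.4, -0.3]
opening: 0.062
```

```bash
python3 go.py ; python3 look.py w8; cat > ov.py <<'E'
from h import *
import sys
# ov.py name cx,cy,r,z ... crop x0,y0,w
n=sys.argv[1]; d=np.load(n+'.npz');K,D,T=d['K'],d['D'],d['T']
im=cv2.resize(d['im'],None,fx=4,fy=4,interpolation=cv2.INTER_CUBIC)
for a in sys.argv[3:]:
    x,y,r,z=map(float,a.split(','))
    p=(proj(circ((x,y),r,z),K,D,T)*4).astype(int); cv2.polylines(im,[p],True,(0,0,255),1)
x0,y0,w=map(int,sys.argv[2].split(','))
cv2.imwrite(f'pics/{n}o.png',im[y0*4:(y0+w)*4,x0*4:(x0+w)*4])
E
python3 ov.py w8 180,150,145 .6405,-.020,.0165,.1115 .6405,-.0185,.023,.0965 .6405,-.0185,.032,.0815
```

```text
tcp [ 0.6408 -0.0223  0.2128] x [ 1.    -0.005 -0.001] y [-0.005 -1.     0.001] z [-0.001 -0.001 -1.   ] q [ 0.32  0.42 -0.47  1.58  0.2   1.19 -1.76] f [-0.   0.4 -0.3] open 0.062 t 9.0833
```

View pics/w8o.png

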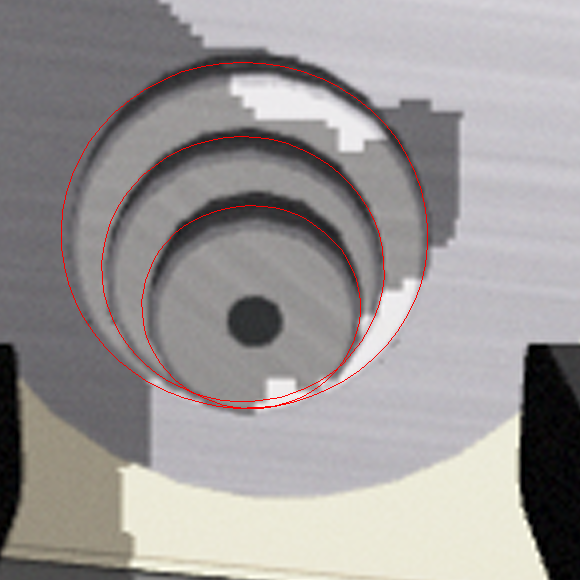

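Request:
send_rows:
  steps: [-0.003,-0.0065,0.04,0,60,-0.003,-0.0065,0.09,0,58,-0.003,-0.0065,0.12,0,52,-0.003,-0.0065,0.129,0,46,-0.003,-0.0065,0.129,0,42,-0.003,-0.0065,0.129,0,38]

```text
clock: 9.63
position: [0.6401, -0.0179, 0.1747]
tool_rot: [-0.0, 1.0, -0.001, -0.0]
ft_force: [0.5, 0.5, -0.1]
opening: 0.038
```

```bash
python3 go.py ; python3 look.py w9;python3 ov.py w9 180,200,145
```

```text
tcp [ 0.6401 -0.0179  0.1747] x [ 1.    -0.002 -0.   ] y [-0.002 -1.    -0.   ] z [-0.  0. -1.] q [ 0.32  0.45 -0.46  1.62  0.22  1.13 -1.77] f [ 0.5  0.5 -0.1] open 0.038 t 9.6333
```

View pics/w9o.png

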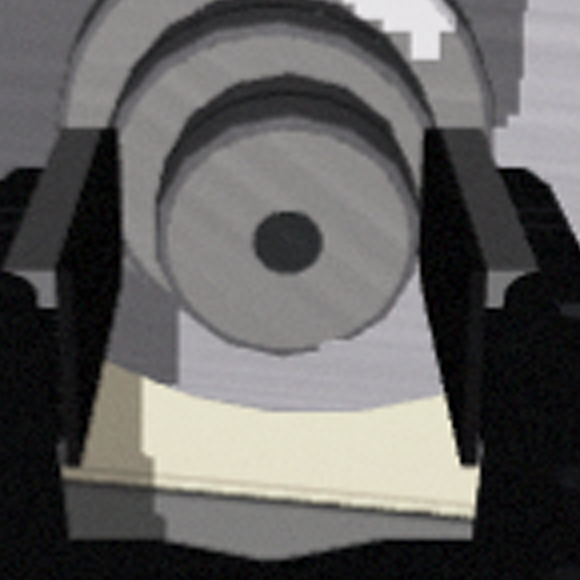

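Request:
send_rows:
  steps: [0,0.004,0,0,38,0,0.0075,0,0,38,0,0.0075,0,0,38,0,0.0075,0,0,36,0,0.0075,0,0,34,0,0.0075,0,0,32,0,0.0075,0,0,28,0,0.0075,0,0,28]

```text
clock: 10.35
position: [0.6401, -0.0199, 0.175]
tool_rot: [0.0, 1.0, -0.001, 0.0]
ft_force: [-1.9, 0.4, 3.7]
opening: 0.0314
```

```bash
python3 go.py ; python3 look.py w10;python3 ov.py w10 180,200,145
```

```text
tcp [ 0.6401 -0.0199  0.175 ] x [ 1.    -0.002  0.   ] y [-0.002 -1.     0.   ] z [ 0. -0. -1.] q [ 0.32  0.45 -0.46  1.62  0.22  1.13 -1.77] f [-1.9  0.4  3.7] open 0.0314 t 10.35
```

View pics/w10o.png

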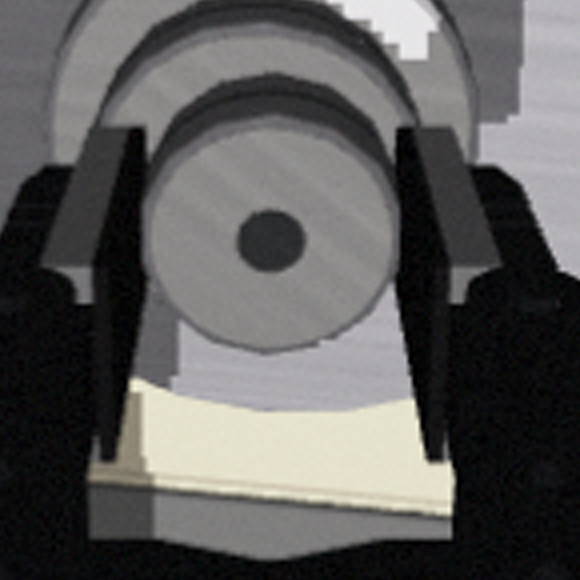

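Request:
send_rows:
  steps: [0,0,-0.02,0,28,0,0,-0.07,0,28,0,0,-0.14,0,28,-0.02,-0.025,-0.2,0,28,-0.06,-0.08,-0.2,0,28,-0.13,-0.165,-0.2,0,28,-0.21,-0.267,-0.2,0,28,-0.29,-0.37,-0.2,0,28,-0.37,-0.47,-0.2,0,28,-0.45,-0.57,-0.2,0,28,-0.53,-0.67,-0.19,0,28,-0.61,-0.775,-0.16,0,28,-0.68,-0.865,-0.12,0,28,-0.73,-0.93,-0.08,0,28,-0.76,-0.965,-0.05,0,28,-0.777,-0.987,-0.03,0,28,-0.777,-0.987,-0.03,0,28,-0.777,-0.987,-0.03,0,28]

```text
clock: 11.9
position: [0.4079, 0.2763, 0.1837]
tool_rot: [0.0, 1.0, -0.001, -0.0]
ft_force: [1.0, 0.0, -1.4]
opening: 0.0314
```

```bash
python3 go.py ; python3 look.py w11
```

```text
tcp [0.4079 0.2763 0.1837] x [ 1.    -0.002 -0.   ] y [-0.002 -1.     0.   ] z [-0. -0. -1.] q [-0.02  0.18 -0.71  1.96  0.14  1.05 -2.37] f [ 1.   0.  -1.4] open 0.0314 t 11.9
```

View pics/w11.png

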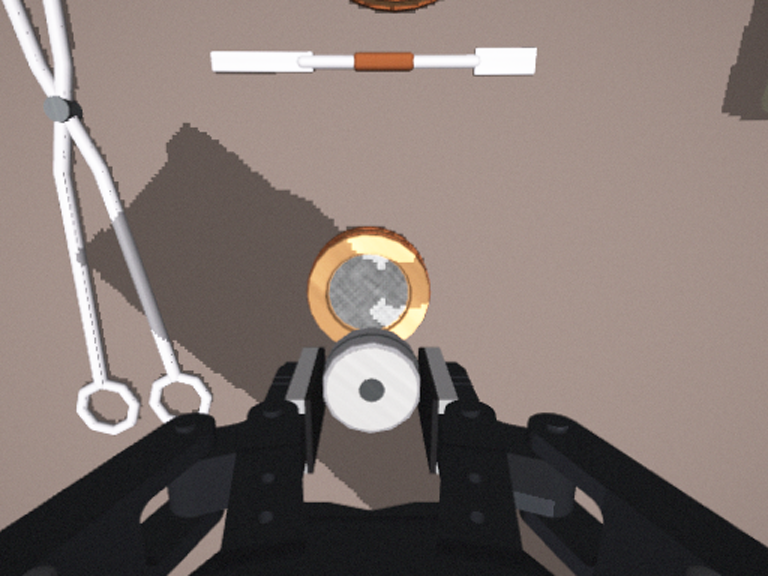

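```bash
cat > fit.py <<'E'
from h import *
import sys
# fit.py name  guessx,guessy,r(outer) weightpx768 weight_top_z : orange rim outer fit at z .023
n=sys.argv[1]; d=np.load(n+'.npz');K,D,T=d['K'],d['D'],d['T']
gx,gy,r=map(float,sys.argv[2].split(','))
hsv=cv2.cvtColor(d['im'],cv2.COLOR_BGR2HSV)
m=cv2.inRange(hsv,(8,60,90),(28,255,255))
v,u=np.nonzero(m); P=back(np.c_[u,v],.023,K,D,T)[:,:2]
# maximise rim-annulus overlap
best=None
for dx in np.arange(-8,8.1,.5):
  for dy in np.arange(-8,8.1,.5):
    c=np.array([gx+dx/1e3,gy+dy/1e3]); q=np.hypot(*(P-c).T)
    s=((q<r)&(q>r-.010)).sum()-2*(q<r-.0105).sum()
    # normalise by visible
    if best is None or s>best[0]: best=(s,c); 
cand=[best[1]]
print('case',best)
if len(sys.argv)>3:
    u,v,z=map(float,sys.argv[3].split(',')); print('weight',back(np.array([u,v])/1.5,z,K,D,T))
E
python3 fit.py w11 .407,.276,.0325 371,390,.1202
python3 ov.py w11 190,140,145 .407,.276,.0325,.023 .407,.276,.0225,.023
```

```text
case (np.int64(1584), array([0.409 , 0.2775]))
weight [[0.40644324 0.27588327 0.1202    ]]
```

View pics/w11o.png

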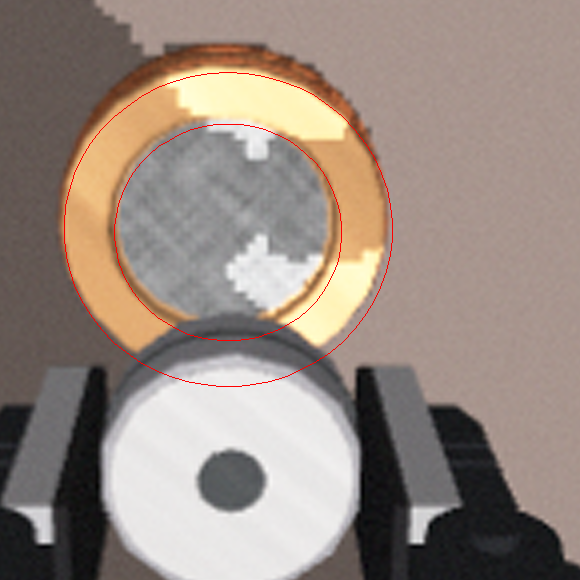

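Request:
send_rows:
  steps: [0.005,-0.0025,0.05,0,28,0.005,-0.0025,0.13,0,28,0.005,-0.0025,0.2,0,28,0.005,-0.0025,0.245,0,28,0.005,-0.0025,0.27,0,28,0.005,-0.0025,0.28,0,28,0.005,-0.0025,0.285,0,28,0.005,-0.0025,0.285,0,28,0.005,-0.0025,0.285,0,28]

```text
clock: 12.7
position: [0.4096, 0.2776, 0.0991]
tool_rot: [-0.0, 1.0, -0.001, 0.001]
ft_force: [-0.6, -0.2, -0.9]
opening: 0.0315
```

```bash
python3 go.py ; python3 look.py w12; python3 ov.py w12 180,170,145 .4085,.2768,.0325,.023 .4085,.2768,.0225,.023
```

```text
tcp [0.4096 0.2776 0.0991] x [ 1.    -0.002  0.001] y [-0.002 -1.    -0.001] z [ 0.001  0.001 -1.   ] q [-0.08  0.31 -0.68  2.02  0.25  0.89 -2.47] f [-0.6 -0.2 -0.9] open 0.0315 t 12.7
```

View pics/w12o.png

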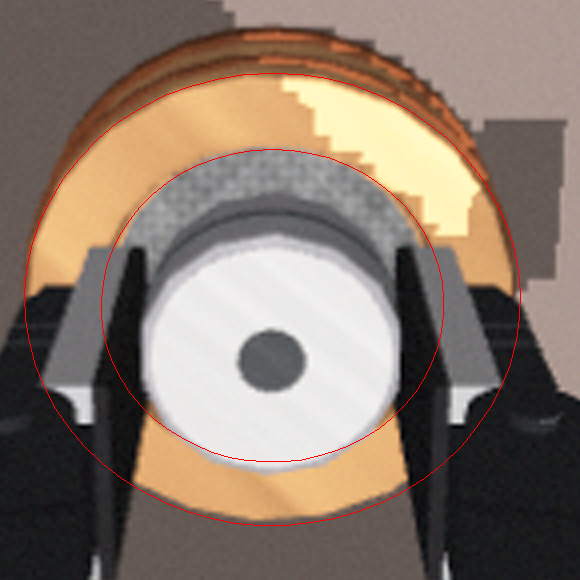

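Request:
send_rows:
  steps: [0.001,0,0.003,0,28,0.001,0,0.006,0,28,0.001,0,0.0075,0,28,0.001,0,0.0075,0,28,0.001,0,0.0075,0,28]

```text
clock: 13.17
position: [0.4096, 0.2775, 0.0964]
tool_rot: [0.0, 1.0, -0.001, 0.0]
ft_force: [-0.9, -1.1, 5.4]
opening: 0.031
```

Request:
send_rows:
  steps: [0,0,-0.001,0,33,0,0,-0.001,0,37,0,0,-0.001,0,44,0,0,-0.001,0,52,0,0,-0.01,0,60,0,0,-0.06,0,62,0,0,-0.15,0,66,0,0,-0.26,0,70,0,0,-0.35,0,72,0,0,-0.35,0,72,0,0,-0.35,0,72]

```text
clock: 14.08
position: [0.41, 0.2778, 0.2024]
tool_rot: [-0.001, 1.0, -0.001, 0.002]
ft_force: [-0.5, -0.0, -1.0]
opening: 0.072
```

```bash
python3 go.py .6405,-.0185,.200; python3 look.py w13
```

```text
tcp [0.41   0.2778 0.2024] x [ 1.    -0.002  0.003] y [-0.002 -1.    -0.001] z [ 0.003  0.001 -1.   ] q [-0.01  0.16 -0.72  1.93  0.12  1.09 -2.36] f [-0.5 -0.  -1. ] open 0.072 t 14.0833
.6405,-.0185,.200 -> [0.7705 0.9861 0.0095]
```

View pics/w13.png

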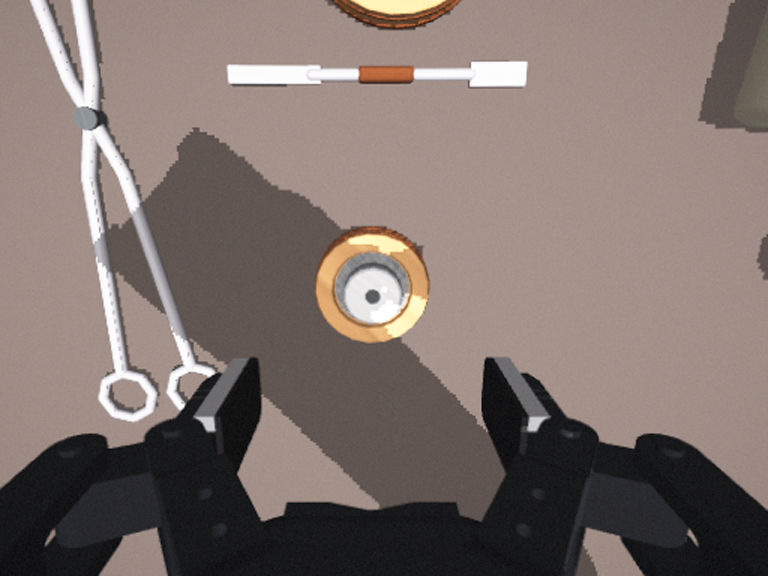

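w100 sits flat in its well (372,297). Next is w200.

Request:
send_rows:
  steps: [0.02,0.025,0,0,72,0.06,0.08,0,0,72,0.13,0.165,0,0,72,0.21,0.267,0,0,72,0.29,0.37,0,0,72,0.37,0.47,0,0,72,0.45,0.57,0,0,72,0.53,0.68,0,0,72,0.61,0.78,0,0,72,0.68,0.87,0,0,72,0.73,0.935,0,0,72,0.76,0.97,0,0,72,0.77,0.986,0.0,0,72,0.77,0.986,0.0,0,72,0.77,0.986,0.0,0,72]

```text
clock: 15.38
position: [0.6389, -0.0172, 0.2003]
tool_rot: [-0.0, 1.0, -0.0, -0.001]
ft_force: [-0.0, 0.1, 0.5]
opening: 0.0723
```

```bash
python3 go.py ; python3 look.py w14;python3 ov.py w14 180,150,145  .6405,-.0185,.023,.0965 .6405,-.0185,.032,.0815
```

```text
tcp [ 0.6389 -0.0172  0.2003] x [ 1.    -0.    -0.001] y [-0.    -1.    -0.001] z [-0.001  0.001 -1.   ] q [ 0.33  0.43 -0.48  1.59  0.21  1.17 -1.77] f [-0.   0.1  0.5] open 0.0723 t 15.3833
```

View pics/w14o.png

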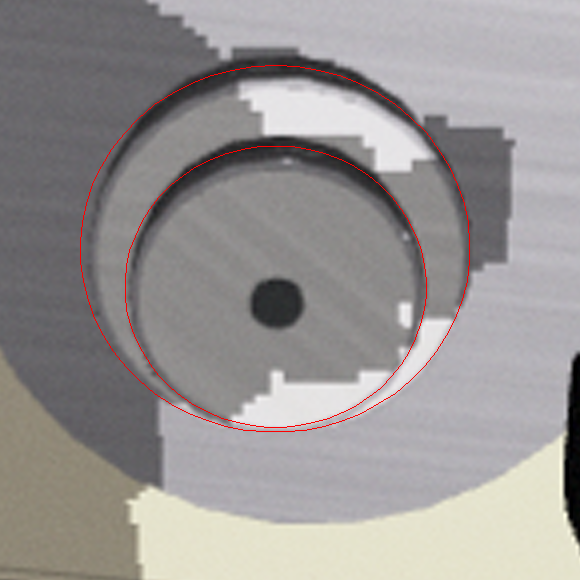

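Request:
send_rows:
  steps: [0,0.004,0.04,0,70,0,0.004,0.09,0,66,0,0.004,0.13,0,62,0,0.004,0.144,0,56,0,0.004,0.144,0,52,0,0.004,0.144,0,52]

```text
clock: 15.93
position: [0.6396, -0.0196, 0.1576]
tool_rot: [-0.0, 1.0, -0.001, -0.0]
ft_force: [0.7, -0.0, 0.4]
opening: 0.052
```

```bash
python3 go.py ; python3 look.py w15;python3 ov.py w15 180,200,145
```

```text
tcp [ 0.6396 -0.0196  0.1576] x [ 1.    -0.001 -0.   ] y [-0.001 -1.    -0.   ] z [-0.  0. -1.] q [ 0.32  0.47 -0.47  1.63  0.23  1.1  -1.78] f [ 0.7 -0.   0.4] open 0.052 t 15.9333
```

View pics/w15o.png

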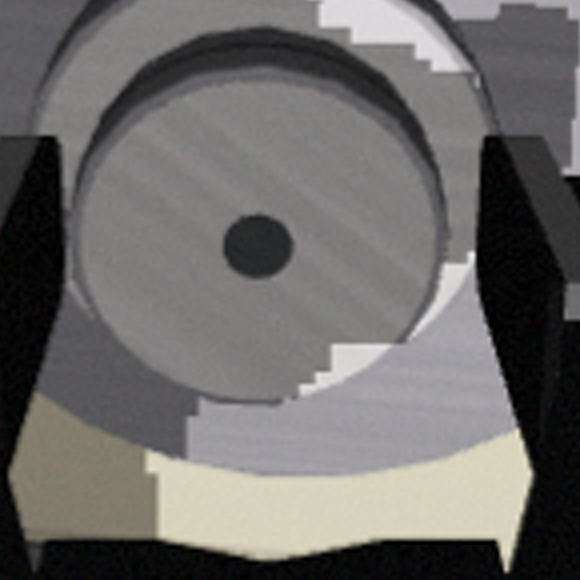

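Request:
send_rows:
  steps: [0,-0.003,0,0,52,0,-0.0054,0,0,52,0,-0.0054,0,0,52,0,-0.0054,0,0,49,0,-0.0054,0,0,47,0,-0.0054,0,0,45,0,-0.0054,0,0,41,0,-0.0054,0,0,41]

```text
clock: 16.65
position: [0.6398, -0.0184, 0.1581]
tool_rot: [-0.0, 1.0, -0.001, 0.0]
ft_force: [-1.9, -0.1, 5.6]
opening: 0.0444
```

```bash
python3 go.py ; python3 look.py w16;python3 ov.py w16 180,200,145
```

```text
tcp [ 0.6398 -0.0184  0.1581] x [ 1.    -0.002  0.   ] y [-0.002 -1.    -0.   ] z [ 0.  0. -1.] q [ 0.32  0.47 -0.47  1.63  0.23  1.1  -1.78] f [-1.9 -0.1  5.6] open 0.0444 t 16.65
```

View pics/w16o.png

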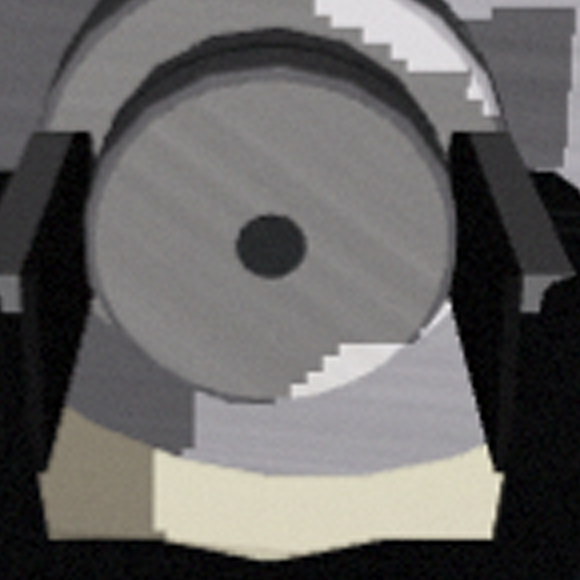

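Request:
send_rows:
  steps: [0,0,-0.02,0,41,0,0,-0.07,0,41,0,0,-0.14,0,41,-0.015,0.025,-0.2,0,41,-0.06,0.08,-0.2,0,41,-0.125,0.165,-0.2,0,41,-0.2,0.267,-0.2,0,41,-0.28,0.37,-0.2,0,41,-0.36,0.47,-0.2,0,41,-0.44,0.57,-0.19,0,41,-0.51,0.67,-0.16,0,41,-0.575,0.755,-0.13,0,41,-0.625,0.82,-0.1,0,41,-0.65,0.855,-0.08,0,41,-0.664,0.87,-0.07,0,41,-0.664,0.87,-0.07,0,41,-0.664,0.87,-0.07,0,41]

```text
clock: 18.12
position: [0.4411, -0.2778, 0.1789]
tool_rot: [-0.0, 1.0, -0.0, 0.0]
ft_force: [-0.0, 0.0, -1.7]
opening: 0.0446
```

```bash
python3 go.py ; python3 look.py w17
python3 fit.py w17 .4405,-.2795,.039 371,384,.118
python3 ov.py w17 180,140,145 .4405,-.2795,.039,.023 .4405,-.2795,.029,.023
```

```text
tcp [ 0.4411 -0.2778  0.1789] x [ 1.    -0.     0.001] y [-0.    -1.    -0.001] z [ 0.001  0.001 -1.   ] q [ 0.79  0.2  -0.35  1.91  0.08  1.04 -1.16] f [-0.   0.  -1.7] open 0.0446 t 18.1167
case (np.int64(2137), array([ 0.4415, -0.28  ]))
weight [[ 0.44323753 -0.27815442  0.118     ]]
```

View pics/w17o.png

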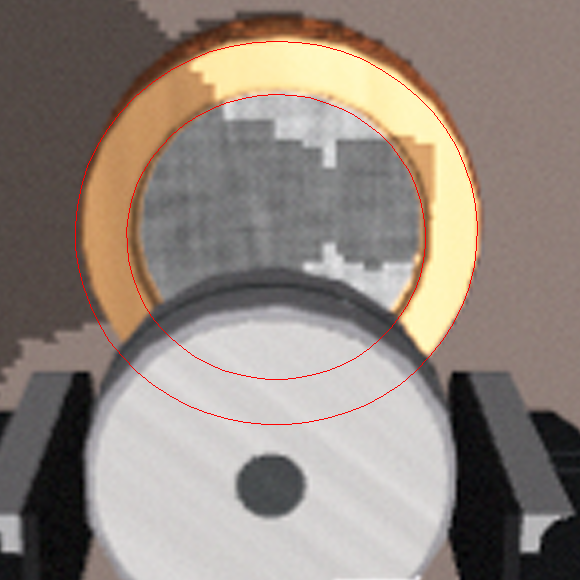

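Request:
send_rows:
  steps: [0.001,0.007,0.05,0,41,0.001,0.007,0.13,0,41,0.001,0.007,0.2,0,41,0.001,0.007,0.24,0,41,0.001,0.007,0.262,0,41,0.001,0.007,0.272,0,41,0.001,0.007,0.274,0,41,0.001,0.007,0.274,0,41,0.001,0.007,0.274,0,41]

```text
clock: 18.92
position: [0.441, -0.2814, 0.0975]
tool_rot: [0.0, 1.0, -0.001, 0.001]
ft_force: [0.9, -0.3, -1.1]
opening: 0.0445
```

```bash
python3 go.py ; python3 look.py w18; python3 ov.py w18 180,170,145 .4412,-.2803,.039,.023 .4412,-.2803,.029,.023
```

```text
tcp [ 0.441  -0.2814  0.0975] x [ 1.    -0.002  0.001] y [-0.002 -1.     0.001] z [ 0.001 -0.001 -1.   ] q [ 0.78  0.31 -0.33  1.97  0.13  0.88 -1.2 ] f [ 0.9 -0.3 -1.1] open 0.0445 t 18.9167
```

View pics/w18o.png

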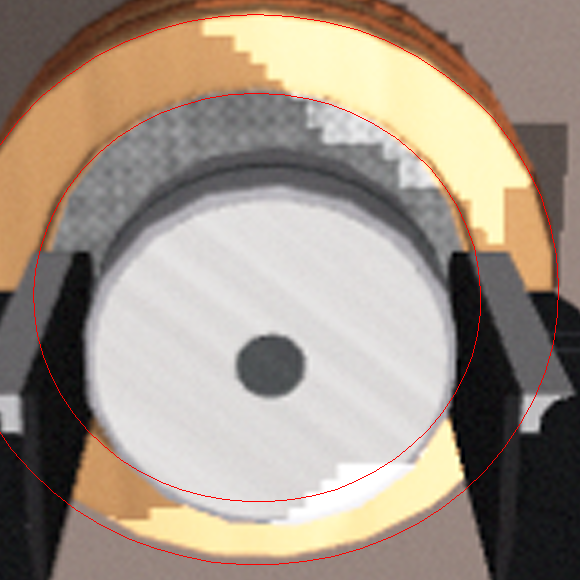

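Request:
send_rows:
  steps: [0.002,-0.002,0.004,0,41,0.003,-0.003,0.008,0,41,0.003,-0.003,0.01,0,41,0.003,-0.003,0.01,0,41,0.003,-0.003,0.01,0,41]

```text
clock: 19.38
position: [0.4416, -0.2804, 0.0946]
tool_rot: [0.0, 1.0, -0.001, 0.0]
ft_force: [-3.5, 1.7, 9.4]
opening: 0.0446
```

Request:
send_rows:
  steps: [0,0,-0.002,0,44,0,0,-0.002,0,47,0,0,-0.002,0,52,0,0,-0.002,0,60,0,0,-0.002,0,66,0,0,-0.01,0,70,0,0,-0.06,0,74,0,0,-0.15,0,78,0,0,-0.26,0,82,0,0,-0.33,0,85,0,0,-0.33,0,85,0,0,-0.33,0,85]

```text
clock: 20.38
position: [0.4418, -0.2806, 0.1938]
tool_rot: [0.001, 1.0, -0.001, 0.001]
ft_force: [0.1, -0.5, -0.6]
opening: 0.0854
```

```bash
python3 go.py .6395,-.019,.190; python3 look.py w19
```

```text
tcp [ 0.4418 -0.2806  0.1938] x [ 1.    -0.002  0.002] y [-0.002 -1.     0.002] z [ 0.002 -0.002 -1.   ] q [ 0.8   0.19 -0.35  1.89  0.07  1.07 -1.15] f [ 0.1 -0.5 -0.6] open 0.0854 t 20.3833
.6395,-.019,.190 -> [ 0.6572 -0.8734  0.0126]
```

View pics/w19.png

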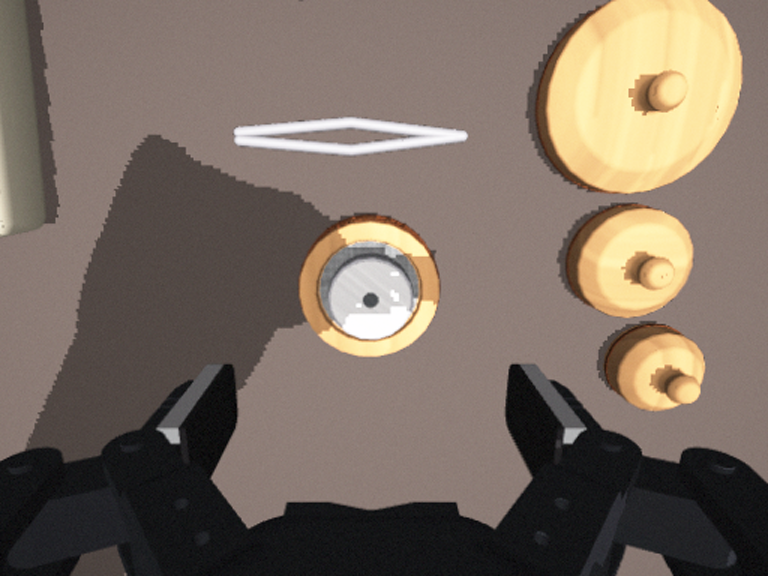

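w200 sits in its well (370,298). The last one is w500.

Request:
send_rows:
  steps: [0.015,-0.025,0,0,85,0.06,-0.08,0,0,85,0.125,-0.165,0,0,85,0.2,-0.267,0,0,85,0.28,-0.37,0,0,85,0.36,-0.47,0,0,85,0.44,-0.575,0,0,85,0.51,-0.68,0,0,85,0.575,-0.765,0,0,85,0.625,-0.83,0,0,85,0.65,-0.86,0,0,85,0.657,-0.873,0,0,85,0.657,-0.873,0,0,85,0.657,-0.873,0,0,85,0.657,-0.873,0,0,85]

```text
clock: 21.68
position: [0.6381, -0.0207, 0.1922]
tool_rot: [0.0, 1.0, -0.002, -0.0]
ft_force: [-0.5, -0.3, -0.2]
opening: 0.0849
```

```bash
python3 go.py ; python3 look.py w20;python3 ov.py w20 150,130,200 .6395,-.0185,.032,.0815
```

```text
tcp [ 0.6381 -0.0207  0.1922] x [ 1.    -0.004 -0.001] y [-0.004 -1.     0.001] z [-0.001 -0.001 -1.   ] q [ 0.34  0.43 -0.48  1.6   0.21  1.16 -1.77] f [-0.5 -0.3 -0.2] open 0.0849 t 21.6833
```

View pics/w20o.png

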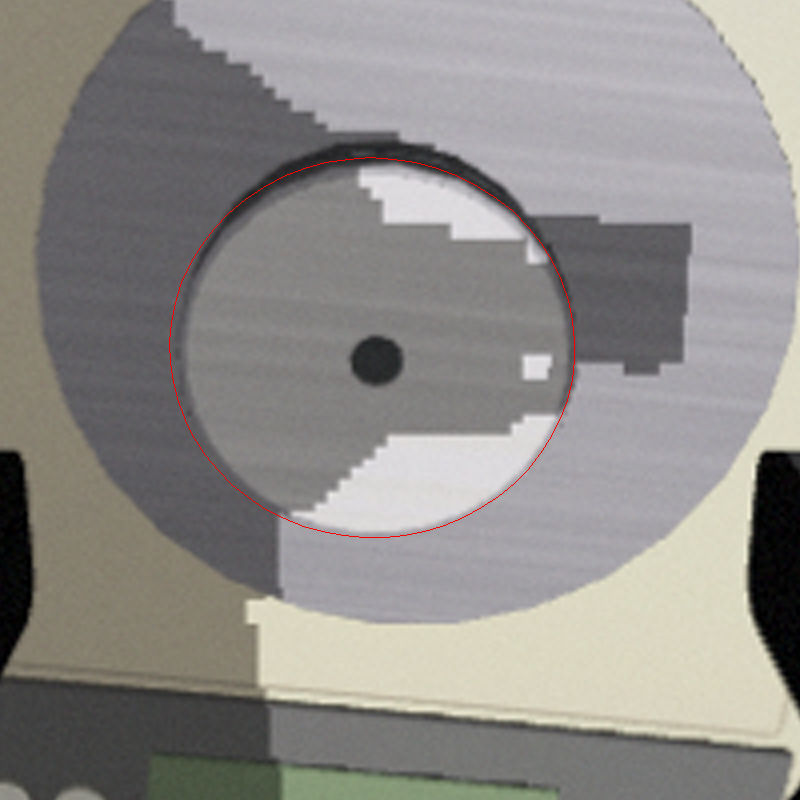

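Request:
send_rows:
  steps: [0,0,0.04,0,85,0,0,0.09,0,82,0,0,0.14,0,78,0,0,0.165,0,74,0,0,0.174,0,72,0,0,0.174,0,72,0,0,0.174,0,72]

```text
clock: 22.32
position: [0.639, -0.0189, 0.1407]
tool_rot: [-0.0, 1.0, -0.001, 0.0]
ft_force: [0.4, 0.2, -0.0]
opening: 0.0718
```

```bash
python3 go.py ; python3 look.py w21;python3 ov.py w21 150,184,200
```

```text
tcp [ 0.639  -0.0189  0.1407] x [ 1.    -0.002  0.001] y [-0.002 -1.    -0.   ] z [ 0.001  0.    -1.   ] q [ 0.32  0.48 -0.47  1.65  0.24  1.07 -1.79] f [ 0.4  0.2 -0. ] open 0.0718 t 22.3167
```

View pics/w21o.png

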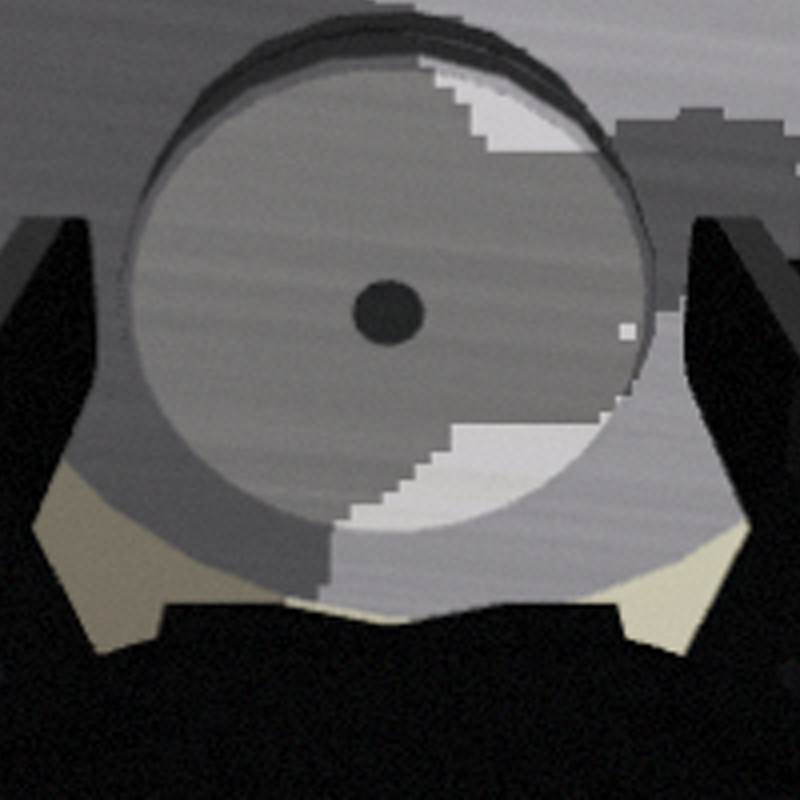

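Request:
send_rows:
  steps: [0,0,0.008,0,72,0,0,0.0155,0,70,0,0,0.0155,0,68,0,0,0.0155,0,66,0,0,0.0155,0,64,0,0,0.0155,0,62,0,0,0.0145,0,58,0,0,0.0135,0,58,0,0,0.0135,0,58]
  force: 35

```text
clock: 23.12
position: [0.6389, -0.0186, 0.1362]
tool_rot: [-0.0, 1.0, -0.001, 0.0]
ft_force: [-0.8, 0.8, 0.1]
opening: 0.0626
```

```bash
python3 go.py ; python3 look.py w22;python3 ov.py w22 150,184,200
```

```text
tcp [ 0.6389 -0.0186  0.1362] x [ 1.    -0.002  0.   ] y [-0.002 -1.    -0.   ] z [ 0.  0. -1.] q [ 0.32  0.49 -0.47  1.65  0.25  1.06 -1.79] f [-0.8  0.8  0.1] open 0.0626 t 23.1167
```

View pics/w22o.png

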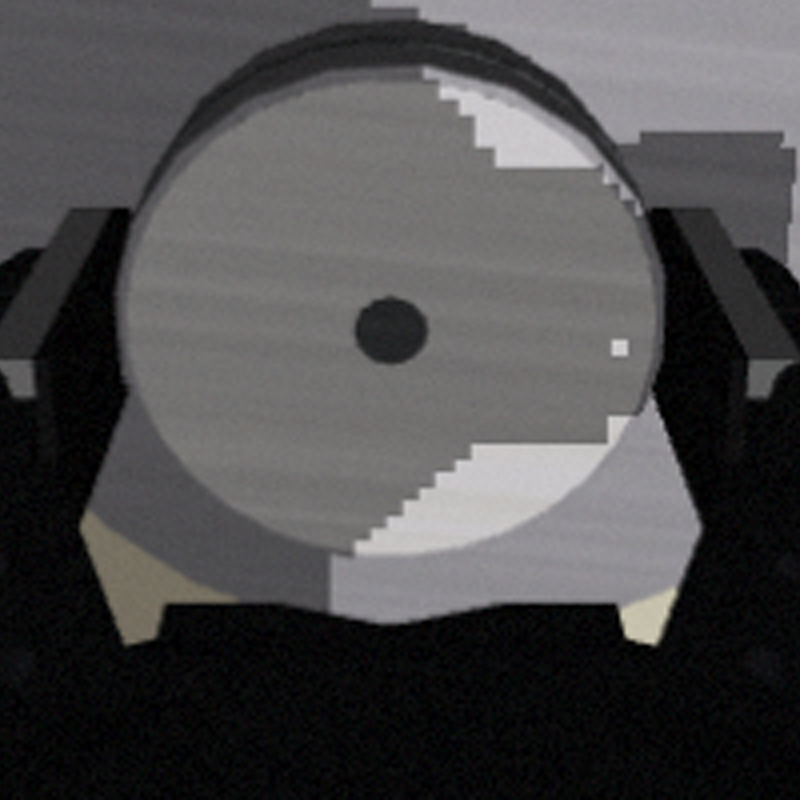

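Request:
send_rows:
  steps: [0,0,-0.01,0,58,0,0,-0.04,0,58,0,0,-0.09,0,58,0,0,-0.15,0,58,-0.003,-0.02,-0.2,0,58,-0.012,-0.08,-0.2,0,58,-0.025,-0.16,-0.2,0,58,-0.04,-0.255,-0.2,0,58,-0.056,-0.355,-0.2,0,58,-0.072,-0.455,-0.2,0,58,-0.088,-0.555,-0.2,0,58,-0.104,-0.655,-0.2,0,58,-0.119,-0.75,-0.2,0,58,-0.132,-0.83,-0.19,0,58,-0.141,-0.89,-0.18,0,58,-0.147,-0.925,-0.17,0,58,-0.149,-0.941,-0.17,0,58,-0.149,-0.941,-0.17,0,58,-0.149,-0.941,-0.17,0,58]
  force: 50

```text
clock: 24.75
position: [0.5952, 0.2622, 0.1872]
tool_rot: [0.001, 1.0, -0.002, -0.0]
ft_force: [-0.4, -0.7, -5.2]
opening: 0.0618
```

```bash
python3 go.py ; python3 look.py w23
python3 fit.py w23 .5942,.2637,.048
python3 ov.py w23 150,120,195 .5942,.2637,.048,.023 .5942,.2637,.038,.023
```

```text
tcp [0.5952 0.2622 0.1872] x [ 1.    -0.003 -0.   ] y [-0.003 -1.     0.001] z [-0.    -0.001 -1.   ] q [-0.06  0.48 -0.56  1.57  0.27  1.17 -2.25] f [-0.4 -0.7 -5.2] open 0.0618 t 24.75
case (np.int64(2328), array([0.5937, 0.2642]))
```

View pics/w23o.png

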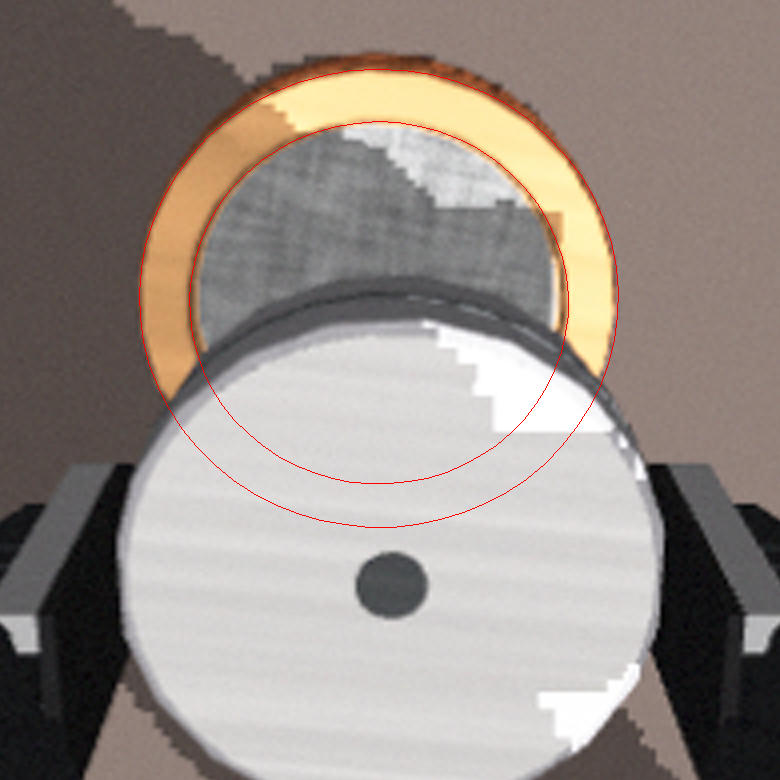

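Request:
send_rows:
  steps: [0,0,0.05,0,58,0,0,0.13,0,58,0,0,0.2,0,58,0,0,0.25,0,58,0,0,0.28,0,58,0,0,0.295,0,58,0,0,0.3,0,58,0,0,0.3,0,58,0,0,0.3,0,58]

```text
clock: 25.55
position: [0.5952, 0.264, 0.0984]
tool_rot: [-0.0, 1.0, -0.001, 0.001]
ft_force: [-0.6, 0.0, -5.2]
opening: 0.0621
```

```bash
python3 go.py ; python3 look.py w24; python3 ov.py w24 150,170,195 .5942,.2637,.048,.023 .5942,.2637,.038,.023
```

```text
tcp [0.5952 0.264  0.0984] x [ 1.    -0.002  0.001] y [-0.002 -1.    -0.001] z [ 0.001  0.001 -1.   ] q [-0.08  0.57 -0.54  1.64  0.33  1.02 -2.29] f [-0.6  0.  -5.2] open 0.0621 t 25.55
```

View pics/w24o.png

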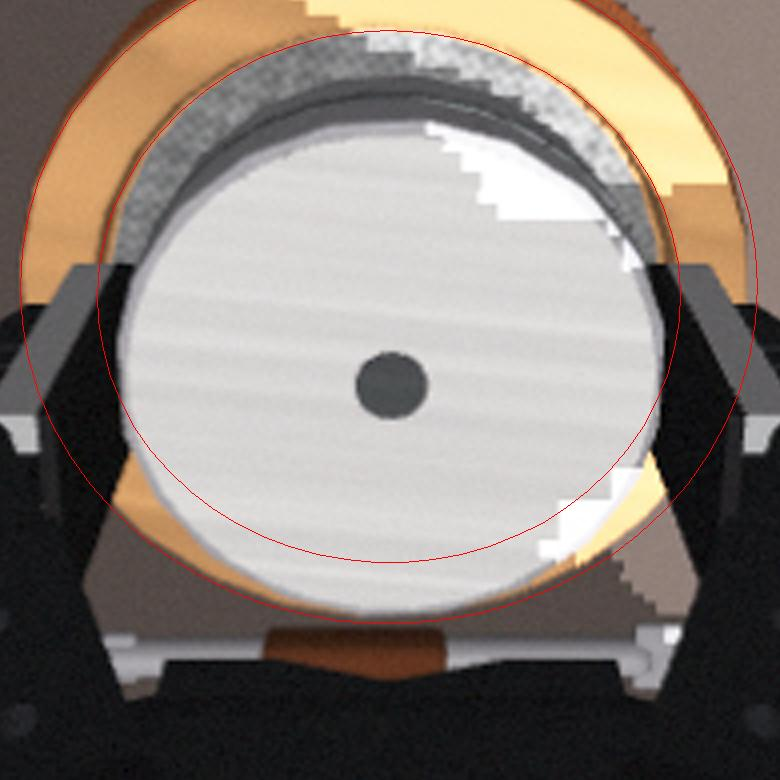

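```bash
python3 ov.py w24 150,170,195 .5948,.2639,.048,.023 .5948,.2639,.038,.023 .5948,.264,.032,.0242 .5948,.264,.032,.0437
```

```text
(no output)
```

View pics/w24o.png

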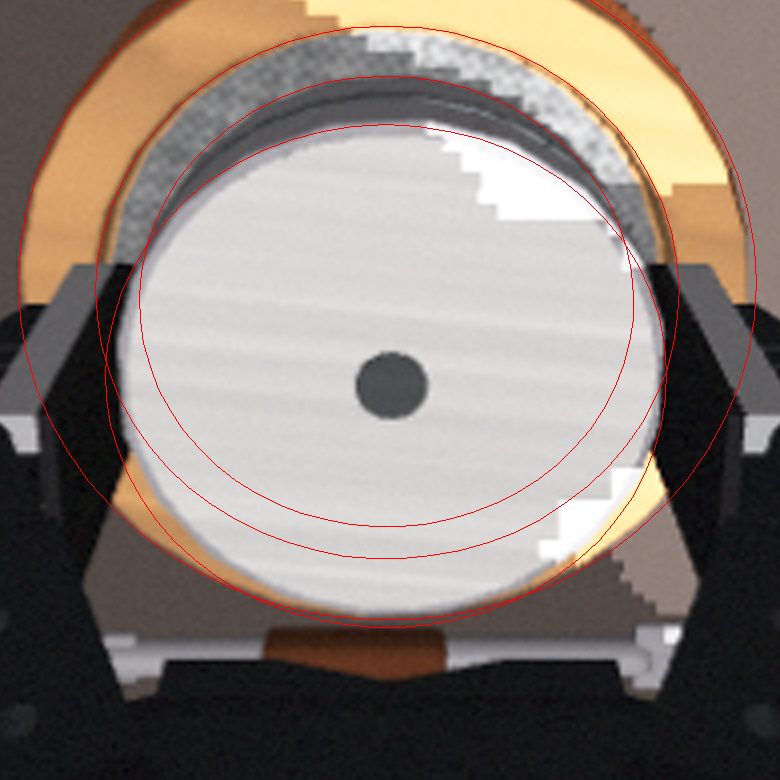

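Request:
send_rows:
  steps: [0,0,0.006,0,58,0,0,0.012,0,58,0,0,0.016,0,58,0,0,0.018,0,58,0,0,0.019,0,58,0,0,0.019,0,58,0,0,0.019,0,58]

```text
clock: 26.18
position: [0.5947, 0.2637, 0.0924]
tool_rot: [0.0, 1.0, -0.001, 0.0]
ft_force: [-4.4, -3.0, 5.5]
opening: 0.0619
```

Request:
send_rows:
  steps: [0,0,-0.001,0,62,0,0,-0.001,0,65,0,0,-0.001,0,69,0,0,-0.001,0,75,0,0,-0.001,0,82,0,0,-0.001,0,85,0,0,-0.01,0,85,0,0,-0.06,0,85,0,0,-0.15,0,85,0,0,-0.27,0,85,0,0,-0.4,0,85,0,0,-0.5,0,85,0,0,-0.5,0,85,0,0,-0.5,0,85]

```text
clock: 27.35
position: [0.5954, 0.2643, 0.2452]
tool_rot: [-0.001, 1.0, -0.001, 0.002]
ft_force: [0.1, -0.3, -1.7]
opening: 0.0847
```

```bash
python3 go.py ; python3 look.py w25; python3 -c "
from h import *
for n in ('top','scene'):
    im,K,D,T=cam(n); cv2.imwrite('pics/%s9.png'%n,cv2.resize(im,(796,597),interpolation=cv2.INTER_CUBIC))
    print(n,proj([[.428,.019,.049]],K,D,T)*796/512)
a=cv2.imread('pics/top0.png');b=cam('top')[0]
print(cv2.phaseCorrelate(np.float32(a[238:270,235:267,1]),np.float32(b[238:270,235:267,1])))
a=cv2.imread('pics/scene0.png');b=cam('scene')[0]
print(cv2.phaseCorrelate(np.float32(a[175:205,295:327,1]),np.float32(b[175:205,295:327,1])))
"
```

```text
tcp [0.5954 0.2643 0.2452] x [ 1.    -0.002  0.005] y [-0.002 -1.    -0.002] z [ 0.005  0.002 -1.   ] q [-0.05  0.43 -0.58  1.51  0.24  1.26 -2.23] f [ 0.1 -0.3 -1.7] open 0.0847 t 27.35
top [[387.78426182 391.59527227]]
scene [[483.94721683 282.62408262]]
((0.03936049069683101, -0.0878896078630369), 0.9604347804561257)
((0.017669868661991828, -0.008066436486886985), 0.9912523577610651)
```

View pics/w25.png

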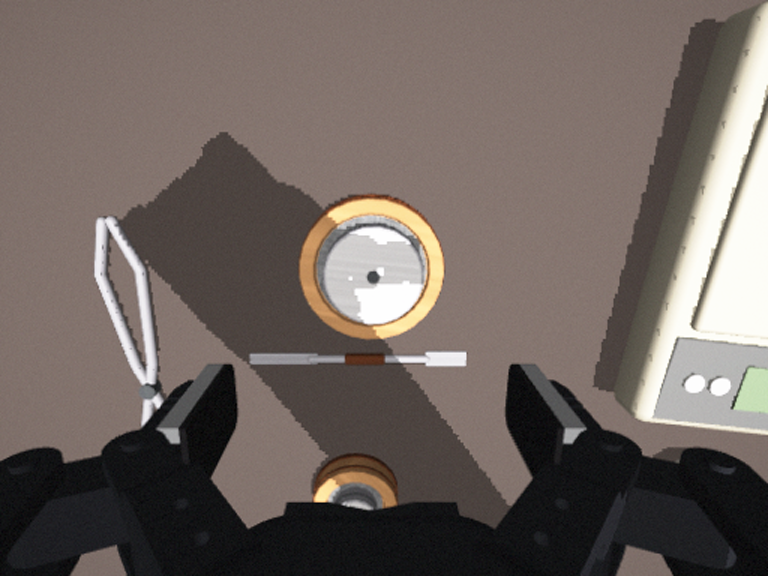

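View pics/top9.png

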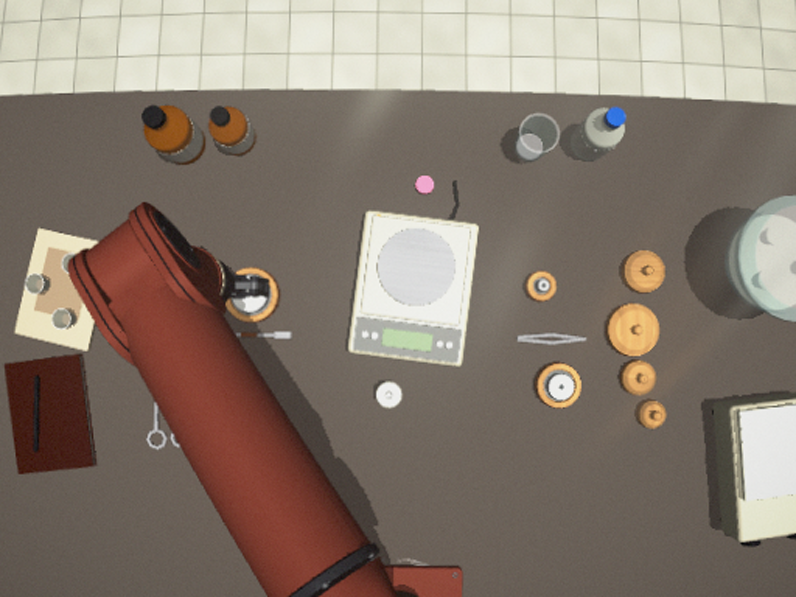

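View pics/scene9.png

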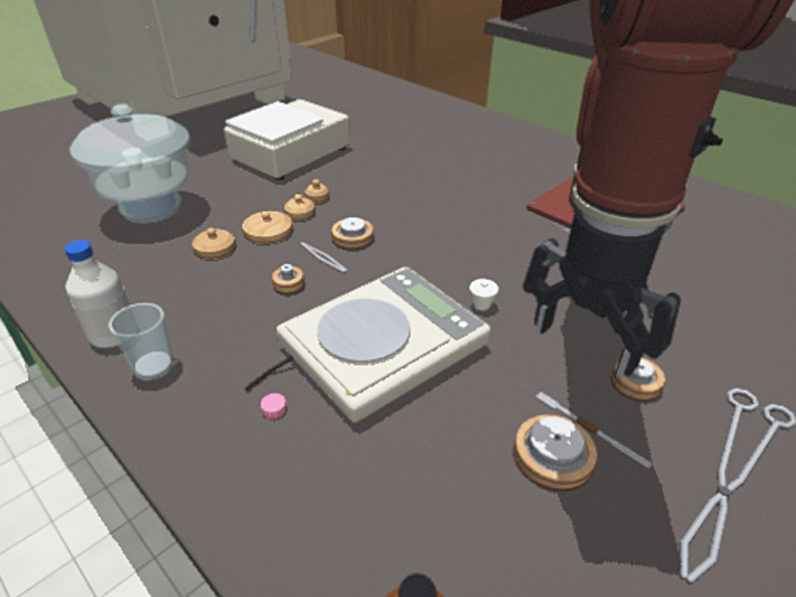

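All four weights stand in their wells, the pan is empty, and the crucible image shift is under 0.1 px in both views. The gripper is clear of everything, so I am handing in.

```bash
python3 -c "
from bench import sign_off
print(sign_off())"
```

```text
the job is handed in; nothing more can be done
None
```

I took the stack apart from the top down and put all four weights (50, 100, 200 and 500 g) back in their own cases. Each was lowered until the wrist force showed it touching the felt, and only then released. The robot's clock read about 27 s of the 120 s allowed, and the job is handed in.

**Last checks:**
- **Weights:** the closing top, scene and wrist pictures show all four weights upright in the wells that fit them. Between them the pictures cover all four, though the arm hides part of the left side in the top view. The pan is empty.
- **Crucible and decoy:** the crucible's image shifted by less than 0.1 px in both fixed views, so it stayed put. I did not touch the pink look-alike.
- **Forces:** the highest wrist forces I read were about 5–6 N when gripping on the stack and about 10 N when setting down, both far below the limits.
- **Gripper:** it was clear of everything, at a height of 0.245 m, when I handed in.

**Disagreement:** the top camera placed the cases 1–3 mm nearer the robot in x than the wrist camera did. I used the wrist camera for placing, and no check failed.

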